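# Park the spray bottle and stack the cartons

## Task

The cleaner bottle is standing on the dark mat where the cartons belong. Slide it along the bench, pushing low so that it stays upright and never leaves the bench and without touching its spray head, until it sits fully home in the steel corner stop. Then put the larger carton flat in the middle of the mat, lined up with it, stack the smaller carton squarely and centrally on top with the long sides parallel, and leave everything else on the bench where it is.

Things in the scene. Friction and masses are not known exactly. Their poses are not given: they have to be found in the camera images.
- bottle_mid (a point): Tall spray bottle: white round body, diameter 74 mm up to 128 mm, then a neck; black trigger spray head from 168 mm to the full height of 220 mm, not to be touched. 0.35 to 0.6 kg. This point is on its axis, 110 mm above its underside; z points up the axis. It may topple if pushed more than about 35 mm above the bench; pushed at 10 to 30 mm it slides.
- nest (a point): Corner stop fixed to the bench: two steel walls 26 mm high, 75 mm long, 6 mm thick, at a right angle. This point, at bench height, is where the bottle's axis is when it touches both walls (37 mm from each). Its x axis points level into the corner, 52 mm away; the opening faces -x, the bottle may come in within 40 degrees of +x. The walls end about level with this point (x = 0).
- mat_centre (a point): The thin dark rectangular mat with a grey border line, lying on the bench, 170 mm along its x axis, 110 mm along y, about 1 mm thick and flush: things rest at bench height on it and its edge catches nothing. This point is its centre. The bottle stands on it at the start.
- carton_large_mid (a point): The larger closed carton, plain brown cardboard with a strip of paper tape: 125 mm long (x), 60 mm wide (y), 46 mm high (z); about 0.22 kg. This point is its centre.
- carton_small_mid (a point): The smaller closed carton, plain brown cardboard with a strip of paper tape: 90 mm long (x), 50 mm wide (y), 42 mm high (z); about 0.12 kg. This point is its centre; standing on the larger carton it is 67 mm above the bench.

How it is judged:
By the outcome, as a careful person would: the job done as asked, in the order asked, and still so for the second after the job is handed in, with the robot touching nothing.
It also fails if it takes over 72 s, if anything falls off the work surface, if the arm or the gripper's body presses on something with over 40 N, if the wrist force passes 120 N, or if a joint passes its speed limit or range.

## Robot

A 6-joint arm with a two-finger parallel gripper is mounted at the origin on the work surface. World frame = base frame: x ahead of the robot, y to its left, z up, the work surface at z = 0. Lengths are in m, angles in rad, forces in N, time in s.
With the tool pointing down it reaches from about 0.35 to 0.775 m from the base axis. Payload 5.5 kg.
Tool frame: the origin (TCP) lies at the very end of the fingers, on their centre line; the grasp point (between the pads) lies 19 mm behind it; z points along the fingers, y is the direction in which the jaws open and shut (so a half turn about z gives the same grasp; the last joint's range is limited). The gripper opens to 85 mm and grips with 20 to 120 N. Pads are 22 mm wide; open, the fingers measure 114 mm over their backs; the gripper's body (76 mm by 85 mm) begins 54 mm behind the grasp point. The pads swing forward as they close: fully open they stand 13 mm farther back than shut.
Start: joints at [1.045, 0.313, 0.046, 1.304, 0, 1.431], TCP at [0.216, 0.533, 0.231] pointing down, gripper open.
Joint ranges: [-2.76, 2.76], [-0.86, 1.69], [-1.03, 1.26], [-2.2, 2.34], [-1.47, 1.5], [-3.14, 3.14]. Speed limits (rad/s): [2.57, 2.57, 3.14, 3.14, 3.14, 3.14].

## Interface

Orientations are given as a unit quaternion [w, x, y, z].
In Python, from workcell import env gives the robot as it stands. The module is installed in compiled form; this text tells all that it offers.
- The arm moves only by the shell command python3 -m pendant 'ROWS' [FORCE]. ROWS is JSON, a list of rows, each an object with "fingers": the finger opening in mm, from 0 to 85.4; "delta_pos": the shift along the tool's x, y, z in mm, a list of three; "angular": the turn, a rotation vector about the tool's x, y, z in rad, a list of three. In form: [{"fingers": fingers, "delta_pos": [x, y, z], "angular": [ax, ay, az]}, ...]. A call has 1 to 12 rows; each row shifts and turns the commanded pose from where the row before left it, along the tool's axes as they then stand; what a row does not reach is not made up. A row lasts 1/10 s, in which the tool goes at most 50 mm and 8.59 degrees, less where a joint would pass 70% of its speed; a pose out of reach is approached as far as the arm can. A call is refused whole if a number of a shift passes 50 or a number of a turn 0.15, either way. A call with a gripper value outside its range is refused whole. The fingers move at their own pace and stop on an object; FORCE is the grip in N (left out, the last holds). Time passes only in rows, so rows that do not move let the fingers close. It gives the time, the measured TCP pose, the force and the opening at its end, in the units of the state.
- env.get_state(): the state, without advancing time (a new reading comes with each control period).
- env.read_camera(name): name is "scene" or "side" or "wrist"; returns the picture (384x512x3 uint8, blue, green, red); there is no depth.
- env.camera_params(name): a dict with "fx", "fy", "cx", "cy" (pixels), "view" (4x4, takes a point from world to camera coordinates). Camera axes: x right, y up, looking along -z (the intrinsics and any distortion apply to the point x, -y, -z); pixel columns grow to the right and rows downward; lengths in m; the calibration is good to about 2 mm. A picture is of the moment at which its call begins: read the wrist's pose just before it. camera_params takes no time and is no camera call; for the wrist camera it gives the pose at the moment of the call.
- env.hand_in(): hands the job in, once; it reports no verdict.
The state is a dict: "clock": time; "joint_pos": joint angles; "qvel": joint speeds; "tau": joint torques, N m; "tcp_pos": TCP position; "orientation": TCP orientation; "wrist_force": force on the tool from outside, world axes, zero at the start; "ft_torque": the same for the moment, N m; "finger_gap": finger opening in m.
Only numpy, scipy, OpenCV 4.12 (cv2) and the standard library are available. Lean on these libraries where they do the work, as an engineer would, in place of code of your own. Each camera call takes 0.05 s, during which the arm holds its last target. There are 200 camera calls.

## Working session

There is one attempt and no reset: what is moved stays moved. The work goes in short steps, Python scripts to look and compute and a shell command to move; the robot and the scene stay as the last step left them, time stands still between calls to the robot, and variables do not carry over. Pictures are saved under pics/ and viewed, about 8 in all and at most 12, crops included, and the job is handed in when it is done.

```bash
mkdir -p pics
cat > h.py <<'E'
import numpy as np, cv2
from workcell import env
def cam(n):
    p=env.camera_params(n); V=np.array(p['view']); return p,V
def ray(n,u,v,z,c=None):
    p,V=c or cam(n)
    d=np.array([(u-p['cx'])/p['fx'],-(v-p['cy'])/p['fy'],-1.])
    R=V[:3,:3];o=-R.T@V[:3,3];d=R.T@d
    return o+d*(z-o[2])/d[2]
def proj(n,P,c=None):
    p,V=c or cam(n); q=V[:3,:3]@np.array(P)+V[:3,3]
    return np.array([p['cx']+p['fx']*q[0]/-q[2], p['cy']+p['fy']*-q[1]/-q[2]])
E
python3 - <<'E'
from h import *
s=env.get_state();print(s['clock'],s['tcp_pos'],s['orientation'],s['finger_gap'])
for n in('scene','side','wrist'):
    p=env.camera_params(n);print(n,p.keys(),p['fx'],p['fy'],p['cx'],p['cy']);V=np.array(p['view']);print(np.round(-V[:3,:3].T@V[:3,3],3), np.round(-V[2,:3],2), {k:v for k,v in p.items() if k not in('view','fx','fy','cx','cy')})
    cv2.imwrite(f'pics/{n}0.png',env.read_camera(n))
a=cv2.imread('pics/scene0.png');
cv2.imwrite('pics/s0.png',cv2.resize(a,(800,600)))
a=cv2.imread('pics/side0.png');
cv2.imwrite('pics/d0.png',cv2.resize(a,(800,600)))
E
```

```text
0.0 [0.21613552 0.53227781 0.23040871] [-2.96202414e-04  1.91718803e-01  9.81449468e-01 -8.69107850e-04] 0.08527515797730535
scene dict_keys(['fx', 'fy', 'cx', 'cy', 'view']) 391.24558697345225 391.24558697345225 254.8704065194408 186.79892682869908
[ 1.094 -0.72   0.831] [-0.49  0.59 -0.64] {}
side dict_keys(['fx', 'fy', 'cx', 'cy', 'view']) 366.439699292895 366.439699292895 251.4451104413638 191.29632901319272
[ 0.312 -0.676  0.703] [ 0.28  0.67 -0.68] {}
wrist dict_keys(['fx', 'fy', 'cx', 'cy', 'view']) 269.1847182823122 269.1847182823122 257.13729874499506 188.73414692832597
[0.154 0.557 0.373] [ 0.24 -0.1  -0.96] {}
```

View pics/s0.png

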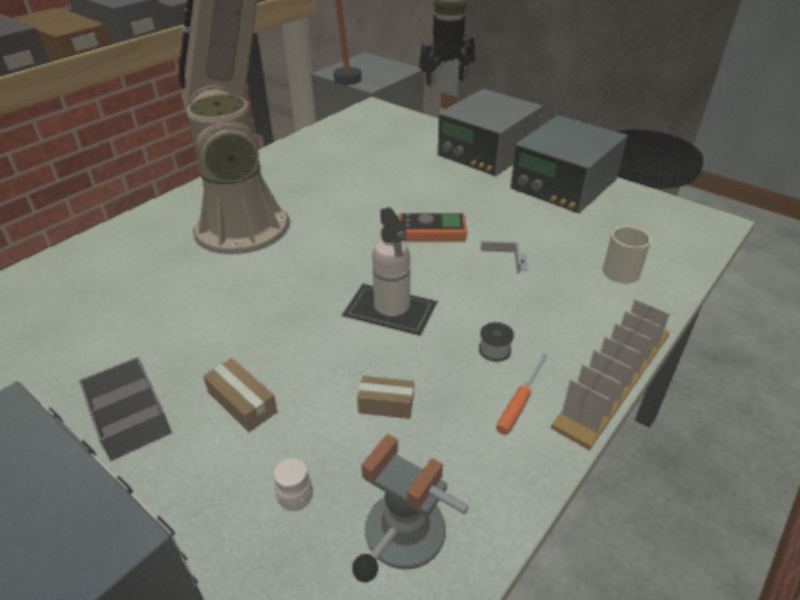

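View pics/d0.png

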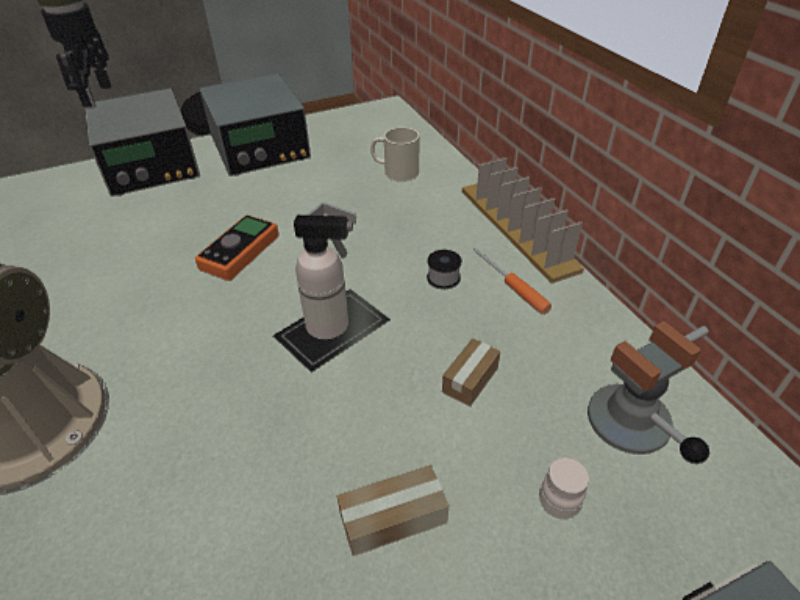

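The scene view shows the bottle on the mat (392,305 in the 800-wide picture), the nest at about (505,253), the multimeter beside the path, the large carton at (240,393) and the small one at (386,395). The side view agrees. Next I'll zoom in on the details.

Run:
```python
from h import *
a=cv2.imread('pics/scene0.png');b=cv2.imread('pics/side0.png')
def crop(im,x,y,w,h,W,H): return cv2.resize(im[y:y+h,x:x+w],(W,H),interpolation=cv2.INTER_CUBIC)
# left: nest scene (origin 295,140, 50x37.5 ->8x); nest side ; cartons
A=crop(a,295,140,50,37,400,296);B=crop(b,180,120,50,37,400,296)
C=crop(a,125,220,150,56,800,299)
cv2.imwrite('pics/c1.png',np.vstack([np.hstack([A,B]),C]))
for n,im,box in(('scene',a,(210,175,290,220)),('side',b,(165,180,260,240))):
    x0,y0,x1,y1=box
    g=im[y0:y1,x0:x1].max(2); m=(g<75).astype(np.uint8)
    cs,_=cv2.findContours(m,0,1); c=max(cs,key=cv2.contourArea)
    h=cv2.convexHull(c); print(n,cv2.contourArea(h))
    ap=cv2.approxPolyDP(h,5,True)[:,0]+[x0,y0]
    for p in ap: print(p,ray(n,*p,0.001).round(4))
    # cartons: brown
for n,im in(('scene',a),('side',b)):
    hsv=cv2.cvtColor(im,cv2.COLOR_BGR2HSV)
    m=((hsv[...,0]>5)&(hsv[...,0]<25)&(hsv[...,1]>70)).astype(np.uint8)
    m=cv2.morphologyEx(m,cv2.MORPH_CLOSE,np.ones((7,7)))
    for c in cv2.findContours(m,0,1)[0]:
        if cv2.contourArea(c)>300 and c[:,0,1].mean()>200 :
            print(n,cv2.contourArea(c),cv2.boundingRect(c)); 
            print(cv2.approxPolyDP(cv2.convexHull(c),2.5,True)[:,0].tolist())
```

```text
scene 1097.5
[278 193] [0.5374 0.0668 0.001 ]
[268 213] [ 0.5697 -0.0275  0.001 ]
[220 201] [ 0.4176 -0.0798  0.001 ]
[232 182] [0.3834 0.0152 0.001 ]
side 1848.0
[249 204] [ 0.5739 -0.0283  0.001 ]
[199 237] [ 0.4153 -0.0819  0.001 ]
[175 215] [0.3806 0.0165 0.001 ]
[224 185] [0.5396 0.0722 0.001 ]
scene 855.5 (486, 314, 26, 70)
[[486, 383], [511, 314], [511, 383]]
scene 328.5 (261, 294, 22, 33)
[[278, 294], [282, 297], [282, 304], [267, 326], [261, 322], [261, 313]]
scene 323.5 (232, 278, 22, 31)
[[248, 278], [253, 281], [253, 289], [237, 308], [232, 304], [232, 296]]
scene 671.0 (229, 241, 35, 26)
[[232, 242], [263, 244], [261, 266], [231, 263]]
scene 832.5 (131, 230, 45, 45)
[[147, 230], [174, 253], [175, 259], [161, 274], [135, 251], [131, 242]]
scene 490.0 (353, 211, 75, 76)
[[427, 212], [377, 286], [353, 273], [359, 264]]
side 680.0 (221, 320, 46, 35)
[[265, 320], [266, 330], [260, 342], [225, 353], [221, 334]]
side 503.0 (216, 298, 63, 33)
[[278, 304], [218, 330], [218, 316], [274, 298]]
side 498.5 (391, 218, 32, 33)
[[395, 220], [400, 218], [422, 237], [417, 248], [411, 249], [391, 230]]
side 883.5 (283, 217, 37, 43)
[[303, 217], [318, 224], [319, 228], [300, 259], [283, 250], [283, 241]]
side 1275.5 (0, 175, 31, 54)
[[18, 175], [27, 184], [30, 203], [23, 220], [10, 228], [0, 224], [0, 177]]
```

View pics/c1.png

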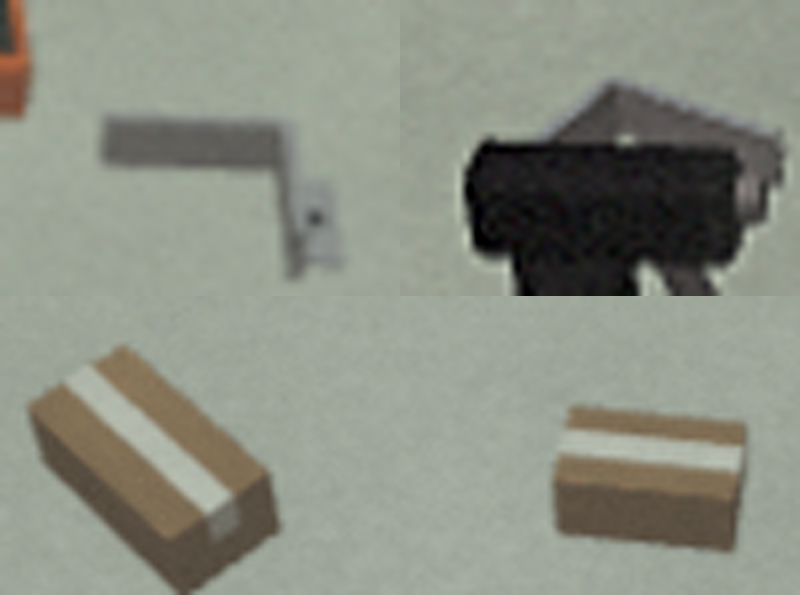

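Run:
```python
from h import *
f=lambda x,y:(295+x/8,140+y/8)
print('nest');
for nm,p in dict(endw1_outer=(104,115),corner_outer=(294,122),endw1_innertop=(103,122),cornerin_top=(282,128)).items(): print(nm,ray('scene',*f(*p),.026).round(4))
for nm,p in dict(endw1bot=(103,162),cornerinbot=(278,168),w2endbot=(290,278)).items(): print(nm,ray('scene',*f(*p),0).round(4))
g=lambda x,y:(180+(x-400)/8,120+y/8)
print('side corner',ray('side',*g(615,80),.026).round(4),'w2 end',ray('side',*g(782,132),.026).round(4),'w1?',ray('side',*g(550,137),.026).round(4))
def rect(n,P,z):
    Q=np.array([ray(n,*p,z)[:2] for p in P]);c=Q.mean(0)
    print(n,Q.round(3).tolist(),c.round(4),[round(float(np.linalg.norm(Q[i]-Q[(i+1)%4])),4) for i in range(4)],[round(float(np.degrees(np.arctan2(*(Q[(i+1)%4]-Q[i])[::-1]))),1) for i in range(4)])
k=lambda P:[(125+x/5.333,220+(y-296)/5.339) for x,y in P]
rect('scene',k([(28,407),(125,346),(270,473),(168,540)]),.046)
rect('scene',k([(571,405),(748,424),(738,498),(555,477)]),.042)
s=.64
rect('side',[(337*s,495*s),(433*s,467*s),(448*s,500*s),(346*s,527*s)],.046)
rect('side',[(473*s,340*s),(500*s,352*s),(470*s,390*s),(443*s,375*s)],.042)
# bottle body axis: pinkish mask, row-wise edges
for n,(x0,y0,x1,y1) in dict(scene=(232,150,270,205),side=(185,155,228,220)).items():
    im=cv2.imread(f'pics/{n}0.png').astype(int)
    m=((im[...,2]-im[...,1]>3)&(im.max(2)>80)).astype(np.uint8)
    sub=m[y0:y1,x0:x1]
    cs=cv2.findContours(sub,0,1)[0];c=max(cs,key=cv2.contourArea)
    b=cv2.boundingRect(c);print(n,(b[0]+x0,b[1]+y0,b[2],b[3]))
    bot=c[:,0][c[:,0,1]>=b[1]+b[3]-2].mean(0)
    for r in range(y0,y1,6):
        xs=np.where(m[r,x0:x1])[0]
        if len(xs): print(r,xs.min()+x0,xs.max()+x0,end=';')
    q=(b[0]+x0+(b[2]-1)/2,b[1]+y0+b[3]-.5)
    F=ray(n,*q,0); p,V=cam(n);o=-V[:3,:3].T@V[:3,3];d=(F-o)[:2];d/=np.linalg.norm(d)
    print(q,'front',F.round(4),'axis',(F[:2]+d*.037).round(4))
```

```text
nest
endw1_outer [0.5113 0.2784 0.026 ]
corner_outer [0.5797 0.3265 0.026 ]
endw1_innertop [0.5139 0.2736 0.026 ]
cornerin_top [0.578  0.3192 0.026 ]
endw1bot [0.5124 0.2797 0.    ]
cornerinbot [0.5759 0.3249 0.    ]
w2endbot [0.6215 0.2591 0.    ]
side corner [0.5756 0.3236 0.026 ] w2 end [0.6246 0.2589 0.026 ] w1? [0.5387 0.2959 0.026 ]
scene [[0.376, -0.383], [0.38, -0.325], [0.504, -0.335], [0.497, -0.394]] [ 0.4394 -0.3594] [0.0583, 0.1238, 0.0586, 0.1216] [85.7, -4.7, -96.4, 175.2]
scene [[0.586, -0.207], [0.663, -0.161], [0.689, -0.201], [0.611, -0.247]] [ 0.6374 -0.204 ] [0.0904, 0.0478, 0.0904, 0.0475] [30.9, -57.6, -149.3, 122.4]
side [[0.377, -0.324], [0.502, -0.338], [0.498, -0.386], [0.373, -0.366]] [ 0.4375 -0.3534] [0.1256, 0.0477, 0.1267, 0.0428] [-6.6, -94.2, 171.1, 84.7]
side [[0.659, -0.164], [0.684, -0.203], [0.607, -0.248], [0.584, -0.207]] [ 0.6334 -0.2056] [0.0463, 0.0891, 0.0466, 0.0861] [-57.4, -150.1, 118.9, 29.7]
scene (239, 150, 31, 28)
150 259 269;156 241 259;162 239 260;168 239 261;174 241 257;180 245 254;186 245 257;192 240 261;198 241 259;(254.0, 177.5) front [0.4247 0.0812 0.    ] axis [0.401  0.1096]
side (189, 158, 31, 33)
161 193 214;167 190 217;173 189 218;179 190 219;185 192 220;191 193 220;197 194 220;203 195 222;209 189 221;215 201 214;(204.0, 190.5) front [0.4804 0.0755 0.    ] axis [0.4885 0.1116]
```

```bash
cat >> h.py <<'E'
from scipy.spatial.transform import Rotation as Rn
def Rs(s): q=s['orientation']; return Rn.from_quat([q[1],q[2],q[3],q[0]])
def Rt(yawx,tilt=0):
    """tool x yaw (deg) with tool down; tilt: fingertips swing toward tool x"""
    y=np.radians(yawx); R=Rn.from_matrix(np.array([[np.cos(y),np.sin(y),0],[np.sin(y),-np.cos(y),0],[0,0,-1]]).T@np.eye(3))
    M=np.column_stack([[np.cos(y),np.sin(y),0],[np.sin(y),-np.cos(y),0],[0,0,-1]])
    return Rn.from_matrix(M)*Rn.from_rotvec([0,np.radians(tilt),0])
def plan(pos=None,R=None):
    s=env.get_state();c=Rs(s)
    if R is not None: print('turn(tool)',(c.inv()*R).as_rotvec().round(4))
    if pos is not None:
        d=(np.array(pos)-s['tcp_pos'])*1000
        print('shift before turn',c.inv().apply(d).round(1),'after',(R or c).inv().apply(d).round(1))
E
python3 - <<'E'
from h import *
def hz(n,u,v):
    p,V=cam(n);o=-V[:3,:3].T@V[:3,3];P=ray(n,u,v,0.05);return o[:2],(P-o)[:2]
o1,d1=hz('scene',250,185);o2,d2=hz('side',207,197)
t=np.linalg.solve(np.column_stack([d1,-d2]),o2-o1);print('bottle',o1+t[0]*d1)
s=.64
print('meter',[ray('scene',u*s,v*s,z).round(3)[:2].tolist() for u,v,z in[(400,238,0),(467,240,0),(465,213,.03)]],[ray('side',u*s,v*s,0).round(3)[:2].tolist() for u,v in [(198,270),(228,278),(278,240)]])
plan([.53,.13,.37],Rt(72))
E
python3 -m pendant '[{"fingers":45,"delta_pos":[0,0,-30],"angular":[0,0,0]},{"fingers":45,"delta_pos":[0,0,-40],"angular":[0,0,0]},{"fingers":45,"delta_pos":[0,0,-40],"angular":[0,0,0]},{"fingers":45,"delta_pos":[0,0,-30],"angular":[0,0,0]}]' 40
```

```text
bottle [0.47024202 0.00647013]
meter [[0.335, 0.201], [0.464, 0.294], [0.419, 0.348]] [[0.294, 0.248], [0.342, 0.2], [0.459, 0.275]]
turn(tool) [-1.3000e-03  9.0000e-04  1.4992e+00]
shift before turn [-442.1 -254.9 -139.1] after [-285.7  422.8 -139.4]
clock: 0.55
tcp_pos: [0.2164, 0.5327, 0.3736]
orientation: [0.0, 0.192, 0.981, 0.001]
wrist_force: [0.6, 0.4, 0.1]
finger_gap: 0.0447
```

```bash
python3 -m pendant '[{"fingers":45,"delta_pos":[-20,-11,0],"angular":[0,0,0]},{"fingers":45,"delta_pos":[-38,-22,0],"angular":[0,0,0]},{"fingers":45,"delta_pos":[-38,-22,0],"angular":[0,0,0]},{"fingers":45,"delta_pos":[-38,-22,0],"angular":[0,0,0]},{"fingers":45,"delta_pos":[-38,-22,0],"angular":[0,0,0]},{"fingers":45,"delta_pos":[-38,-22,0],"angular":[0,0,0]},{"fingers":45,"delta_pos":[-38,-22,0],"angular":[0,0,0]},{"fingers":45,"delta_pos":[-38,-22,0],"angular":[0,0,0]},{"fingers":45,"delta_pos":[-38,-22,0],"angular":[0,0,0]},{"fingers":45,"delta_pos":[-38,-22,0],"angular":[0,0,0]},{"fingers":45,"delta_pos":[-38,-22,0],"angular":[0,0,0]},{"fingers":45,"delta_pos":[-38,-22,0],"angular":[0,0,0]}]'
python3 -m pendant '[{"fingers":45,"delta_pos":[0,0,0],"angular":[0,0,0.15]},{"fingers":45,"delta_pos":[0,0,0],"angular":[0,0,0.15]},{"fingers":45,"delta_pos":[0,0,0],"angular":[0,0,0.15]},{"fingers":45,"delta_pos":[0,0,0],"angular":[0,0,0.15]},{"fingers":45,"delta_pos":[0,0,0],"angular":[0,0,0.15]},{"fingers":45,"delta_pos":[0,0,0],"angular":[0,0,0.15]},{"fingers":45,"delta_pos":[0,0,0],"angular":[0,0,0.15]},{"fingers":45,"delta_pos":[0,0,0],"angular":[0,0,0.15]},{"fingers":45,"delta_pos":[0,0,0],"angular":[0,0,0.15]},{"fingers":45,"delta_pos":[0,0,0],"angular":[0,0,0.15]},{"fingers":45,"delta_pos":[0,0,0],"angular":[0,0,0]},{"fingers":45,"delta_pos":[0,0,0],"angular":[0,0,0]}]'
python3 - <<'E'
from h import *
p=env.camera_params('wrist');im=env.read_camera('wrist');cv2.imwrite('pics/w1.png',im)
import pickle;pickle.dump(p,open('w1.pkl','wb'))
cv2.imwrite('pics/w1b.png',cv2.resize(im,(800,600)))
c=(p,np.array(p['view']))
print(proj('',[.567,.265,0],c),proj('',[.47,.006,0],c),proj('',[.477,-.006,0],c))
E
```

```text
clock: 1.75
tcp_pos: [0.5277, 0.1319, 0.3711]
orientation: [-0.0, 0.192, 0.981, 0.0]
wrist_force: [-0.1, 0.1, 0.3]
finger_gap: 0.0453
clock: 2.95
tcp_pos: [0.5269, 0.1335, 0.3711]
orientation: [-0.0, 0.808, 0.589, -0.0]
wrist_force: [0.3, 0.0, 0.2]
finger_gap: 0.0454
[256.38417486  73.11632228] [250.13651513 218.89160269] [255.20582378 223.11671647]
```

View pics/w1b.png

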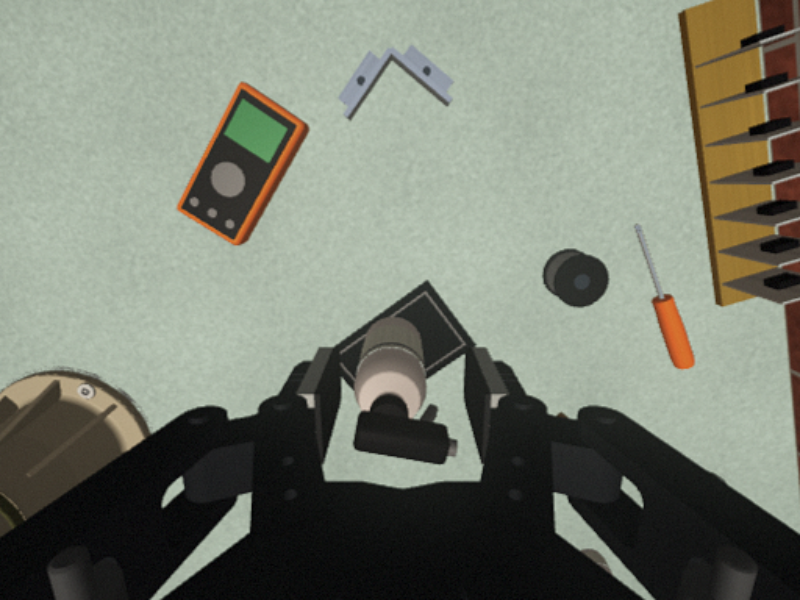

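Run:
```python
from h import *
import pickle
p=pickle.load(open('w1.pkl','rb'));c=(p,np.array(p['view']))
im=cv2.imread('pics/w1.png')
cv2.imwrite('pics/w1c.png',cv2.resize(im[25:80,210:295],(800,518),interpolation=cv2.INTER_CUBIC))
F=ray('',250.9,202.9,0,c);o=-c[1][:3,:3].T@c[1][:3,3];d=(F-o)[:2];d/=np.linalg.norm(d);print('bottle',F[:2]+d*.037,o)
for u,v in [(428,281),(474,348)]: print('matcorner',ray('',u*.64,v*.64,0.001,c))
print('meter right corner',ray('',308*.64,128*.64,.03,c),ray('',240*.64,243*.64,.0,c))
```

```text
bottle [0.46826498 0.00392839] [0.54695775 0.19708907 0.51388865]
matcorner [0.54011158 0.06985545 0.001     ]
matcorner [ 0.57125611 -0.0349518   0.001     ]
meter right corner [0.46678009 0.27851059 0.03      ] [0.33461215 0.18601729 0.        ]
```

View pics/w1c.png

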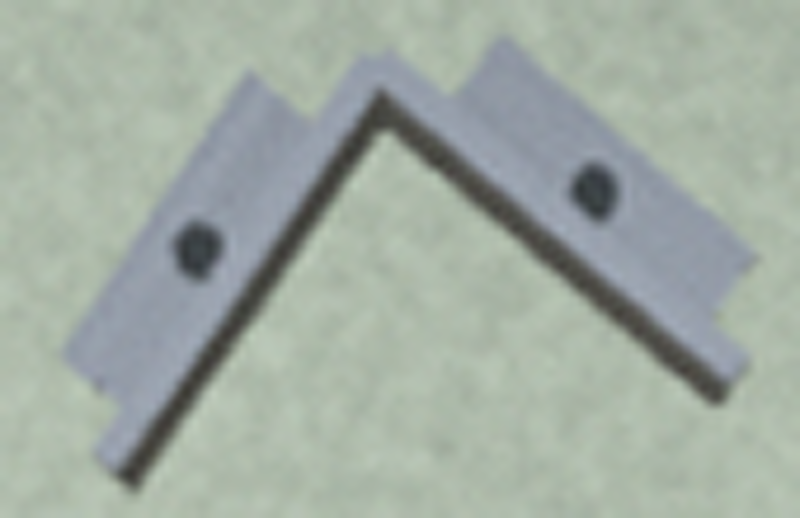

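Run:
```python
from h import *
import pickle
p=pickle.load(open('w1.pkl','rb'));c=(p,np.array(p['view']))
def r(x,y,z): return ray('',210+(x-4)/9.412,25+(y-4)/9.418,z,c)[:2]
for z,C,A,B in((0,(385,130),(135,490),(722,405)),(.026,(381,92),(122,468),(728,388-8))):
    C,A,B=r(*C,z),r(*A,z),r(*B,z)
    a=(A-C)/np.linalg.norm(A-C);b=(B-C)/np.linalg.norm(B-C);x=-(a+b)/np.linalg.norm(a+b)
    print(z,C,np.linalg.norm(A-C),np.linalg.norm(B-C),np.degrees(np.arccos(a@b)),'x yaw',np.degrees(np.arctan2(x[1],x[0])),'nest',C-x*.0523)
```

```text
0 [0.5743378  0.32072652] 0.07739373451088408 0.07797108829699648 91.56085850376326 x yaw 79.99285897120282 nest [0.56524958 0.26922221]
0.026 [0.57413695 0.32027609] 0.07619232704879454 0.07638248931609817 91.07359715754225 x yaw 79.8591889091368 nest [0.56492859 0.26879312]
```

Run:
```python
from h import *
plan([.431,-.098,.371],Rt(70,0)); plan(None,Rt(70,45))
print(Rt(70,45).apply([0,0,1]), Rt(70,-45).apply([0,0,1]))
```

```text
turn(tool) [-0.0003  0.0001  0.0371]
shift before turn [-2.498e+02 -2.020e+01  2.000e-01] after [-2.504e+02 -1.100e+01  1.000e-01]
turn(tool) [-0.0149  0.7854  0.0351]
[ 0.24184476  0.66446302 -0.70710678] [-0.24184476 -0.66446302 -0.70710678]
```

```bash
python3 -m pendant '[{"fingers":45,"delta_pos":[-20,-2,0],"angular":[0,0,0]},{"fingers":45,"delta_pos":[-35,-3,0],"angular":[0,0,0]},{"fingers":45,"delta_pos":[-35,-3,0],"angular":[0,0,0]},{"fingers":45,"delta_pos":[-35,-3,0],"angular":[0,0,0]},{"fingers":45,"delta_pos":[-35,-3,0],"angular":[0,0,0]},{"fingers":45,"delta_pos":[-35,-3,0],"angular":[0,0,0]},{"fingers":45,"delta_pos":[-35,-3,0],"angular":[0,0,0]},{"fingers":45,"delta_pos":[-20,0,0],"angular":[0,0,0]},{"fingers":45,"delta_pos":[0,0,0],"angular":[0,0,0.037]}]'
python3 -m pendant '[{"fingers":45,"delta_pos":[0,0,0],"angular":[0,0.1309,0]},{"fingers":45,"delta_pos":[0,0,0],"angular":[0,0.1309,0]},{"fingers":45,"delta_pos":[0,0,0],"angular":[0,0.1309,0]},{"fingers":45,"delta_pos":[0,0,0],"angular":[0,0.1309,0]},{"fingers":45,"delta_pos":[0,0,0],"angular":[0,0.1309,0]},{"fingers":45,"delta_pos":[0,0,0],"angular":[0,0.1309,0]},{"fingers":45,"delta_pos":[0,0,0],"angular":[0,0,0]},{"fingers":45,"delta_pos":[0,0,0],"angular":[0,0,0]}]'
python3 - <<'E'
from h import *
print(env.get_state()['joint_pos'])
plan([.431,-.098,.08],Rt(70,45)); plan([.431,-.098,.013],Rt(70,45))
E
```

```text
clock: 3.9
tcp_pos: [0.4297, -0.1001, 0.3714]
orientation: [0.0, 0.821, 0.572, -0.0]
wrist_force: [-0.3, 0.5, 0.7]
finger_gap: 0.045
clock: 4.7
tcp_pos: [0.4305, -0.0987, 0.3707]
orientation: [-0.219, 0.758, 0.529, 0.313]
wrist_force: [0.1, 0.2, -0.2]
finger_gap: 0.0451
[-8.67468582e-01  2.10142218e-01  2.96691950e-05  1.81802534e+00
  6.61759554e-01  8.96731455e-01]
turn(tool) [ 0.0019  0.001  -0.0031]
shift before turn [-204.7    0.5  206.4] after [-205.     0.3  206.1]
turn(tool) [ 0.0019  0.001  -0.0031]
shift before turn [-252.1    0.6  253.8] after [-252.3    0.3  253.5]
```

```bash
python3 -m pendant '[{"fingers":45,"delta_pos":[-20,0,20],"angular":[0,0,0]},{"fingers":45,"delta_pos":[-28,0,28],"angular":[0,0,0]},{"fingers":45,"delta_pos":[-28,0,28],"angular":[0,0,0]},{"fingers":45,"delta_pos":[-28,0,28],"angular":[0,0,0]},{"fingers":45,"delta_pos":[-28,0,28],"angular":[0,0,0]},{"fingers":45,"delta_pos":[-28,0,28],"angular":[0,0,0]},{"fingers":45,"delta_pos":[-28,0,28],"angular":[0,0,0]},{"fingers":45,"delta_pos":[-28,0,28],"angular":[0,0,0]},{"fingers":45,"delta_pos":[-20,0,20],"angular":[0,0,0]},{"fingers":45,"delta_pos":[-12,0,12],"angular":[0,0,0]},{"fingers":45,"delta_pos":[-4,0,5.5],"angular":[0,0,0]},{"fingers":45,"delta_pos":[0,0,0],"angular":[0,0,0]}]'
python3 - <<'E'
from h import *
s=env.get_state();print(s['joint_pos'])
u=np.array([np.cos(np.radians(70)),np.sin(np.radians(70))]);print('along to bottle',(np.array([.469,.005])-s['tcp_pos'][:2])@u,'lat',np.cross(u,np.array([.469,.005])-s['tcp_pos'][:2]))
plan([.4569,-.0286,.013],Rt(70,45))
cv2.imwrite('pics/d1.png',cv2.resize(env.read_camera('side')[130:290,130:344],(800,598)))
E
```

```text
clock: 5.9
tcp_pos: [0.4316, -0.0966, 0.0142]
orientation: [-0.219, 0.757, 0.53, 0.313]
wrist_force: [0.4, -0.4, 0.3]
finger_gap: 0.0449
[-0.86239536  0.53674824 -0.50611284  0.98189433  0.66349465  0.89888184]
along to bottle 0.10828264145968516 lat -0.00040995947523143894
turn(tool) [0.0015 0.0013 0.0004]
shift before turn [50.5  0.5 52.1] after [50.5  0.5 52.2]<stdin>:3: DeprecationWarning: Arrays of 2-dimensional vectors are deprecated. Use arrays of 3-dimensional vectors instead. (deprecated in NumPy 2.0)
```

View pics/d1.png

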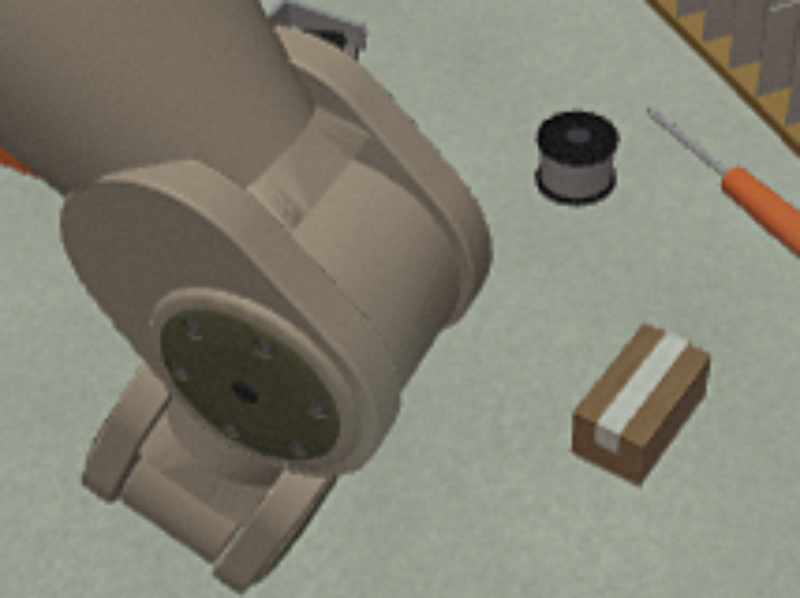

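```bash
python3 -m pendant '[{"fingers":45,"delta_pos":[7,0,7],"angular":[0,0,0]},{"fingers":45,"delta_pos":[10,0,10],"angular":[0,0,0]},{"fingers":45,"delta_pos":[10,0,10],"angular":[0,0,0]},{"fingers":45,"delta_pos":[10,0,10],"angular":[0,0,0]},{"fingers":45,"delta_pos":[5,0,5],"angular":[0,0,0]},{"fingers":45,"delta_pos":[3,0,3],"angular":[0,0,0]},{"fingers":45,"delta_pos":[3,0,3],"angular":[0,0,0]},{"fingers":45,"delta_pos":[3,0,3],"angular":[0,0,0]},{"fingers":45,"delta_pos":[3,0,3],"angular":[0,0,0]},{"fingers":45,"delta_pos":[3,0,3],"angular":[0,0,0]},{"fingers":45,"delta_pos":[3,0,3],"angular":[0,0,0]}]'
python3 - <<'E'
from h import *
p=env.camera_params('wrist');im=env.read_camera('wrist')
cv2.imwrite('pics/w2.png',cv2.resize(im,(600,450)))
s=env.get_state();print(s['tcp_pos'],s['wrist_force'])
E
```

```text
clock: 7.05
tcp_pos: [0.4607, -0.0176, 0.0138]
orientation: [-0.219, 0.758, 0.529, 0.314]
wrist_force: [0.3, -1.8, 0.3]
finger_gap: 0.0449
[ 0.46048553 -0.01688339  0.01390042] [-0.51749968 -1.44380277  0.30034287]
```

View pics/w2.png

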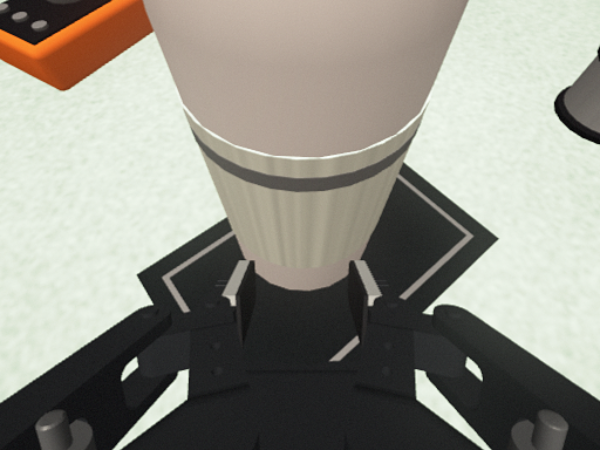

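```bash
python3 -m pendant '[{"fingers":45,"delta_pos":[5,0,5],"angular":[0,0,0]},{"fingers":45,"delta_pos":[7,0,7],"angular":[0,0,0]},{"fingers":45,"delta_pos":[7,0,7],"angular":[0,0,0]},{"fingers":45,"delta_pos":[7,0,7],"angular":[0,0,0]},{"fingers":45,"delta_pos":[7,0,7],"angular":[0,0,0]},{"fingers":45,"delta_pos":[7,0,7],"angular":[0,0,0]},{"fingers":45,"delta_pos":[7,0,7],"angular":[0,0,0]},{"fingers":45,"delta_pos":[7,0,7],"angular":[0,0,0]},{"fingers":45,"delta_pos":[7,0,7],"angular":[0,0,0]},{"fingers":45,"delta_pos":[7,0,7],"angular":[0,0,0]},{"fingers":45,"delta_pos":[7,0,7],"angular":[0,0,0]},{"fingers":45,"delta_pos":[5,0,5],"angular":[0,0,0]}]'
python3 - <<'E'
from h import *
s=env.get_state();d=Rs(s).inv().apply(np.array([.565,.268,.014])-s['tcp_pos'])*1000;print(d.round(1))
E
python3 -m pendant '[{"fingers":45,"delta_pos":[5,0,5],"angular":[0,0,0]},{"fingers":45,"delta_pos":[7,0,7],"angular":[0,0,0]},{"fingers":45,"delta_pos":[7,0,7],"angular":[0,0,0]},{"fingers":45,"delta_pos":[7,0,7],"angular":[0,0,0]},{"fingers":45,"delta_pos":[7,0,7],"angular":[0,0,0]},{"fingers":45,"delta_pos":[7,0,7],"angular":[0,0,0]},{"fingers":45,"delta_pos":[7,0,7],"angular":[0,0,0]},{"fingers":45,"delta_pos":[7,0,7],"angular":[0,0,0]},{"fingers":45,"delta_pos":[7,0,7],"angular":[0,0,0]},{"fingers":45,"delta_pos":[7,0,7],"angular":[0,0,0]},{"fingers":45,"delta_pos":[7,0,7],"angular":[0,0,0]},{"fingers":45,"delta_pos":[4,0,4],"angular":[0,0,0]}]'
python3 - <<'E'
from h import *
s=env.get_state();d=Rs(s).inv().apply(np.array([.565,.268,.014])-s['tcp_pos'])*1000;print(d.round(1))
p=env.camera_params('wrist');im=env.read_camera('wrist')
cv2.imwrite('pics/w3.png',cv2.resize(im,(600,450)))
E
```

```text
clock: 8.3
tcp_pos: [0.4989, 0.0903, 0.0138]
orientation: [-0.219, 0.757, 0.529, 0.314]
wrist_force: [-0.2, -1.4, 0.4]
finger_gap: 0.0449
[134.2   1.  134. ]
clock: 9.5
tcp_pos: [0.5376, 0.1947, 0.0138]
orientation: [-0.219, 0.757, 0.529, 0.314]
wrist_force: [-0.4, -2.6, 0.5]
finger_gap: 0.0448
[55.5  0.5 55.2]
```

View pics/w3.png

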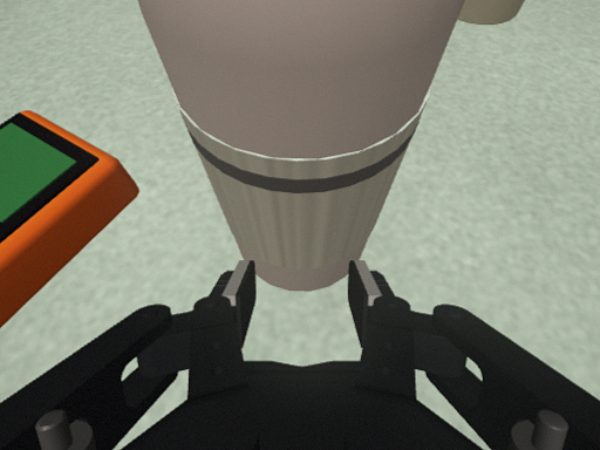

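```bash
python3 -m pendant '[{"fingers":45,"delta_pos":[5,0,5],"angular":[0,0,0]},{"fingers":45,"delta_pos":[6,0,6],"angular":[0,0,0]},{"fingers":45,"delta_pos":[6,0,6],"angular":[0,0,0]},{"fingers":45,"delta_pos":[4,0,4],"angular":[0,0,0]},{"fingers":45,"delta_pos":[2,0,2],"angular":[0,0,0]},{"fingers":45,"delta_pos":[1.5,0,1.5],"angular":[0,0,0]},{"fingers":45,"delta_pos":[1,0,1],"angular":[0,0,0]},{"fingers":45,"delta_pos":[0,0,0],"angular":[0,0,0]}]'
python3 -m pendant '[{"fingers":45,"delta_pos":[-8,0,-8],"angular":[0,0,0]},{"fingers":45,"delta_pos":[-8,0,-8],"angular":[0,0,0]},{"fingers":0,"delta_pos":[0,0,0],"angular":[0,0,0]},{"fingers":0,"delta_pos":[0,0,0],"angular":[0,0,0]},{"fingers":0,"delta_pos":[0,0,0],"angular":[0,0,0]},{"fingers":0,"delta_pos":[0,0,0],"angular":[0,0,0]}]'
python3 - <<'E'
from h import *
s=env.get_state()
x=np.array([np.cos(np.radians(80)),np.sin(np.radians(80)),0])
n=np.array([.565,.268,.014]); d=n-s['tcp_pos']; print('to nest along x',d@x)
# pre-contact, on nest axis
for back in (.060,.045): plan(n-x*back)
print('1mm along x',Rs(s).inv().apply(x).round(3))
E
```

```text
clock: 10.35
tcp_pos: [0.55, 0.2278, 0.0139]
orientation: [-0.219, 0.758, 0.529, 0.314]
wrist_force: [-0.1, 0.4, -0.7]
finger_gap: 0.045
clock: 10.95
tcp_pos: [0.5424, 0.2067, 0.014]
orientation: [-0.219, 0.757, 0.529, 0.314]
wrist_force: [-0.2, -0.1, -0.7]
finger_gap: -0.0003
to nest along x 0.06424300488641674
shift before turn [ 4.4 10.7  4.4] after [ 4.4 10.7  4.4]
shift before turn [14.9  8.  14.8] after [14.9  8.  14.8]
1mm along x [ 0.696 -0.176  0.696]
```

```bash
python3 -m pendant '[{"fingers":0,"delta_pos":[2,6,2],"angular":[0,0,0]},{"fingers":0,"delta_pos":[2.4,4.7,2.4],"angular":[0,0,0]},{"fingers":0,"delta_pos":[2.1,-0.5,2.1],"angular":[0,0,0]},{"fingers":0,"delta_pos":[2.1,-0.5,2.1],"angular":[0,0,0]},{"fingers":0,"delta_pos":[1.4,-0.4,1.4],"angular":[0,0,0]},{"fingers":0,"delta_pos":[1.4,-0.4,1.4],"angular":[0,0,0]},{"fingers":0,"delta_pos":[1.4,-0.4,1.4],"angular":[0,0,0]},{"fingers":0,"delta_pos":[1,-0.2,1],"angular":[0,0,0]}]'
python3 -m pendant '[{"fingers":0,"delta_pos":[0.7,-0.2,0.7],"angular":[0,0,0]},{"fingers":0,"delta_pos":[0.7,-0.2,0.7],"angular":[0,0,0]}]'
python3 - <<'E'
from h import *
s=env.get_state()
x=np.array([np.cos(np.radians(80)),np.sin(np.radians(80)),0])
n=np.array([.565,.268,.014]); d=n-s['tcp_pos']; print('to nest along x',d@x)
E
python3 -m pendant '[{"fingers":0,"delta_pos":[0.7,-0.2,0.7],"angular":[0,0,0]},{"fingers":0,"delta_pos":[0.7,-0.2,0.7],"angular":[0,0,0]}]'
```

```text
clock: 11.75
tcp_pos: [0.5567, 0.2219, 0.0138]
orientation: [-0.219, 0.758, 0.529, 0.314]
wrist_force: [-0.2, -2.3, 0.7]
finger_gap: 0.0
clock: 11.95
tcp_pos: [0.5571, 0.2239, 0.0138]
orientation: [-0.219, 0.758, 0.529, 0.314]
wrist_force: [-0.1, -1.8, 0.1]
finger_gap: 0.0001
to nest along x 0.044826059090798155
clock: 12.15
tcp_pos: [0.5574, 0.2259, 0.0138]
orientation: [-0.219, 0.758, 0.529, 0.314]
wrist_force: [-0.2, -1.6, -0.0]
finger_gap: 0.0002
```

```bash
for i in 1 2; do python3 -m pendant '[{"fingers":0,"delta_pos":[0.7,-0.2,0.7],"angular":[0,0,0]}]'; done;  python3 -m pendant '[{"fingers":0,"delta_pos":[0,0,0],"angular":[0,0,0]}]'
```

```text
clock: 12.25
tcp_pos: [0.5577, 0.2266, 0.0138]
orientation: [-0.219, 0.758, 0.529, 0.314]
wrist_force: [-0.7, -5.8, 0.2]
finger_gap: -0.0002
clock: 12.35
tcp_pos: [0.5586, 0.227, 0.0138]
orientation: [-0.218, 0.758, 0.529, 0.314]
wrist_force: [1.0, -7.2, 1.2]
finger_gap: -0.0002
clock: 12.45
tcp_pos: [0.5588, 0.227, 0.0139]
orientation: [-0.218, 0.758, 0.529, 0.314]
wrist_force: [1.3, -3.8, -1.1]
finger_gap: 0.0001
```

Run:
```python
from h import *
cv2.imwrite('pics/n1.png',env.read_camera('scene')); im=cv2.imread('pics/n1.png')
cv2.imwrite('pics/n1c.png',cv2.resize(im[100:190,270:390],(800,600),interpolation=cv2.INTER_CUBIC))
```

View pics/n1c.png

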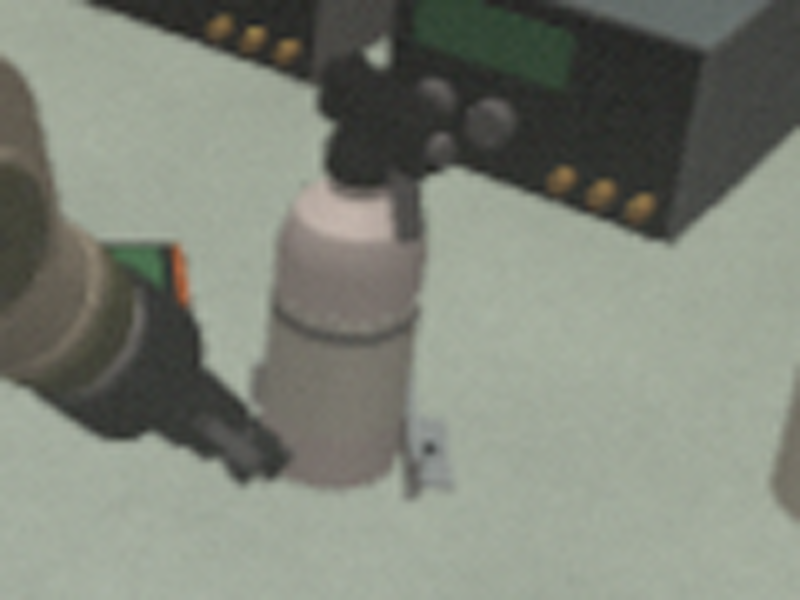

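```bash
for i in 1 2 3; do python3 -m pendant '[{"fingers":0,"delta_pos":[0.7,-0.2,0.7],"angular":[0,0,0]}]'|sed -n '2p;4p'; done;  python3 -m pendant '[{"fingers":0,"delta_pos":[0,0,0],"angular":[0,0,0]}]'
```

```text
tcp_pos: [0.5593, 0.2273, 0.0138]
wrist_force: [-0.4, -11.1, 1.6]
tcp_pos: [0.5601, 0.2276, 0.0138]
wrist_force: [-0.5, -15.4, 2.9]
tcp_pos: [0.5609, 0.2279, 0.0138]
wrist_force: [0.3, -17.1, 1.5]
clock: 12.9
tcp_pos: [0.5611, 0.2278, 0.0138]
orientation: [-0.215, 0.759, 0.528, 0.314]
wrist_force: [2.2, -14.2, 0.7]
finger_gap: -0.0002
```

```bash
python3 -m pendant '[{"fingers":0,"delta_pos":[-3,0,-3],"angular":[0,0,0]},{"fingers":0,"delta_pos":[-10,0,-10],"angular":[0,0,0]},{"fingers":0,"delta_pos":[-20,0,-20],"angular":[0,0,0]},{"fingers":0,"delta_pos":[-25,0,-25],"angular":[0,0,0]},{"fingers":0,"delta_pos":[-20,0,-20],"angular":[0,0,0]},{"fingers":85,"delta_pos":[5,0,-20],"angular":[0,0,0]},{"fingers":85,"delta_pos":[25,0,-25],"angular":[0,0,0]},{"fingers":85,"delta_pos":[28,0,-28],"angular":[0,0,0]},{"fingers":85,"delta_pos":[28,0,-28],"angular":[0,0,0]},{"fingers":85,"delta_pos":[28,0,-28],"angular":[0,0,0]},{"fingers":85,"delta_pos":[28,0,-28],"angular":[0,0,0]},{"fingers":85,"delta_pos":[28,0,-28],"angular":[0,0,0]}]'
python3 -m pendant '[{"fingers":85,"delta_pos":[0,0,0],"angular":[0,-0.131,0]},{"fingers":85,"delta_pos":[0,0,0],"angular":[0,-0.131,0]},{"fingers":85,"delta_pos":[0,0,0],"angular":[0,-0.131,0]},{"fingers":85,"delta_pos":[0,0,0],"angular":[0,-0.131,0]},{"fingers":85,"delta_pos":[0,0,0],"angular":[0,-0.131,0]},{"fingers":85,"delta_pos":[0,0,0],"angular":[0,-0.131,0]},{"fingers":85,"delta_pos":[0,0,-40],"angular":[0,0,0]},{"fingers":85,"delta_pos":[0,0,-40],"angular":[0,0,0]},{"fingers":85,"delta_pos":[0,0,-40],"angular":[0,0,0]},{"fingers":85,"delta_pos":[0,0,0],"angular":[0,0,0]}]'
python3 - <<'E'
from h import *
import pickle
p=env.camera_params('wrist');im=env.read_camera('wrist');cv2.imwrite('pics/w4.png',im)
pickle.dump(p,open('w4.pkl','wb'));c=(p,np.array(p['view']))
q=proj('',[.565,.268,0],c);print('nest px',q, 'mat px',proj('',[.477,-.006,0],c),env.get_state()['tcp_pos'])
im2=cv2.imread('pics/n1.png')
cv2.imwrite('pics/w4b.png',cv2.resize(im,(800,600)))
E
```

```text
clock: 14.1
tcp_pos: [0.5161, 0.118, 0.2668]
orientation: [-0.219, 0.757, 0.529, 0.314]
wrist_force: [1.0, 0.3, -0.1]
finger_gap: 0.0848
clock: 15.1
tcp_pos: [0.5179, 0.1184, 0.3904]
orientation: [0.002, 0.82, 0.573, 0.004]
wrist_force: [0.7, -0.2, 1.5]
finger_gap: 0.0847
nest px [251.95219453  64.38839901] mat px [258.1272518  212.80116735] [0.51754623 0.11822677 0.38764648]
```

View pics/w4b.png

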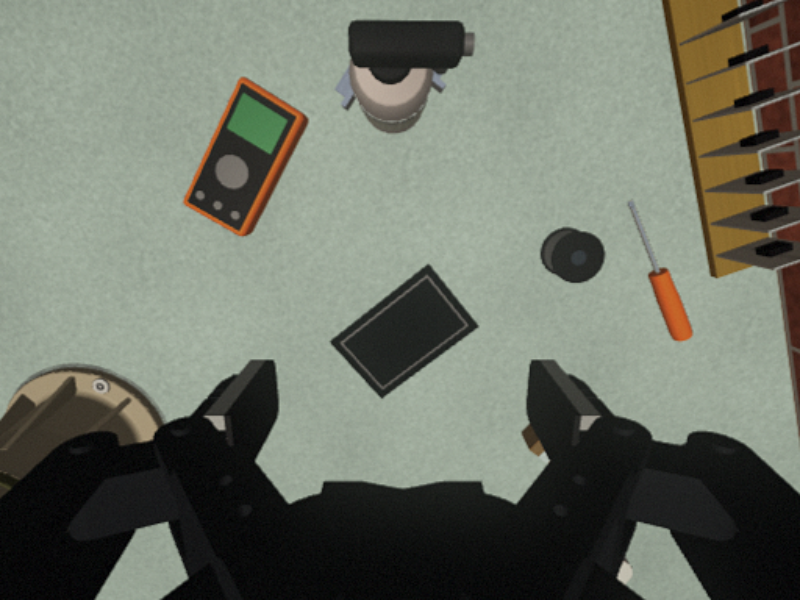

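Run:
```python
from h import *
import pickle
p=pickle.load(open('w4.pkl','rb'));c=(p,np.array(p['view']));im=cv2.imread('pics/w4.png')
F=ray('',394*.64,132.5*.64,0,c);o=-c[1][:3,:3].T@c[1][:3,3];d=(F-o)[:2];d/=np.linalg.norm(d);print('bottle',F[:2]+d*.037)
m=(im[165:260,205:310].max(2)<75).astype(np.uint8)
m=cv2.morphologyEx(m,cv2.MORPH_CLOSE,np.ones((5,5)))
cs=cv2.findContours(m,0,cv2.CHAIN_APPROX_NONE)[0]
k=min(cs,key=lambda k:np.linalg.norm(k[:,0].mean(0)+[205,165]-[259,212])+ (1e3 if len(k)<50 else 0))[:,0]+[205,165]
P=np.array([ray('',u,v,.001,c)[:2] for u,v in k]).astype(np.float32)*1000
print('mat',cv2.minAreaRect(P),len(k))
# scene/side views for mat from full view later
```

```text
bottle [0.56246736 0.27093979]
mat ((476.402099609375, -6.995323181152344), (168.72389221191406, 108.67958068847656), 18.788009643554688) 198
```

Run:
```python
from h import *
plan([.391,-.354,.365],Rt(175))
```

```text
turn(tool) [ 0.0057  0.0022 -1.8347]
shift before turn [-487.    43.5   21.5] after [  84.9 -481.5   22.6]
```

```bash
python3 -m pendant '[{"fingers":85,"delta_pos":[-25,3,1],"angular":[0,0,0]},{"fingers":85,"delta_pos":[-42,4,2],"angular":[0,0,0]},{"fingers":85,"delta_pos":[-42,4,2],"angular":[0,0,0]},{"fingers":85,"delta_pos":[-42,4,2],"angular":[0,0,0]},{"fingers":85,"delta_pos":[-42,4,2],"angular":[0,0,0]},{"fingers":85,"delta_pos":[-42,4,2],"angular":[0,0,0]},{"fingers":85,"delta_pos":[-42,4,2],"angular":[0,0,0]},{"fingers":85,"delta_pos":[-42,4,2],"angular":[0,0,0]},{"fingers":85,"delta_pos":[-42,4,2],"angular":[0,0,0]},{"fingers":85,"delta_pos":[-42,4,2],"angular":[0,0,0]},{"fingers":85,"delta_pos":[-42,4,2],"angular":[0,0,0]},{"fingers":85,"delta_pos":[-42,0,0],"angular":[0,0,0]}]'
python3 -m pendant '[{"fingers":85,"delta_pos":[0,0,0],"angular":[0,0,-0.15]},{"fingers":85,"delta_pos":[0,0,0],"angular":[0,0,-0.15]},{"fingers":85,"delta_pos":[0,0,0],"angular":[0,0,-0.15]},{"fingers":85,"delta_pos":[0,0,0],"angular":[0,0,-0.15]},{"fingers":85,"delta_pos":[0,0,0],"angular":[0,0,-0.15]},{"fingers":85,"delta_pos":[0,0,0],"angular":[0,0,-0.15]},{"fingers":85,"delta_pos":[0,0,0],"angular":[0,0,-0.15]},{"fingers":85,"delta_pos":[0,0,0],"angular":[0,0,-0.15]},{"fingers":85,"delta_pos":[0,0,0],"angular":[0,0,-0.15]},{"fingers":85,"delta_pos":[0,0,0],"angular":[0,0,-0.15]},{"fingers":85,"delta_pos":[0,0,0],"angular":[0,0,-0.15]},{"fingers":85,"delta_pos":[0,0,0],"angular":[0,0,-0.15]}]'
python3 -m pendant '[{"fingers":85,"delta_pos":[0,0,0],"angular":[0,0,-0.035]},{"fingers":85,"delta_pos":[0,0,0],"angular":[0,0,0]}]'
cat > look.py <<'E'
from h import *
import sys
name,x,y,z=sys.argv[1],*map(float,sys.argv[2:5])
p=env.camera_params('wrist');im=env.read_camera('wrist');cv2.imwrite(f'pics/{name}.png',im)
c=(p,np.array(p['view']));q=proj('',[x,y,z],c)
d=im.astype(int); m=((d[...,2]-d[...,0]>22)).astype(np.uint8)  # brown: R>>B
m=cv2.morphologyEx(m,cv2.MORPH_CLOSE,np.ones((15,15)));m=cv2.morphologyEx(m,cv2.MORPH_OPEN,np.ones((3,3)))
cs=cv2.findContours(m,0,cv2.CHAIN_APPROX_NONE)[0]
k=min(cs,key=lambda k:np.linalg.norm(k[:,0].mean(0)-q)+(1e3 if len(k)<60 else 0))
P=np.array([ray('',*u,z,c)[:2] for u in k[:,0]]).astype(np.float32)*1000
print('px',q,k[:,0].mean(0),'rect',cv2.minAreaRect(P), 'cam',(-c[1][:3,:3].T@c[1][:3,3]).round(3))
a=cv2.approxPolyDP(k,2.5,True)[:,0];print([(u.tolist(),ray('',*u,z,c)[:2].round(4).tolist()) for u in a])
cv2.drawContours(im,[k],0,(0,0,255),1);cv2.imwrite(f'pics/{name}b.png',cv2.resize(im,(800,600)))
E
python3 look.py w5 .439 -.358 .046
```

```text
clock: 16.35
tcp_pos: [0.3883, -0.3555, 0.3622]
orientation: [-0.001, 0.82, 0.572, 0.0]
wrist_force: [1.0, 0.6, 0.1]
finger_gap: 0.0846
clock: 17.55
tcp_pos: [0.3889, -0.3538, 0.3626]
orientation: [-0.001, 0.058, 0.998, 0.001]
wrist_force: [0.7, -0.6, -0.1]
finger_gap: 0.0849
clock: 17.75
tcp_pos: [0.3889, -0.3539, 0.3627]
orientation: [-0.001, 0.044, 0.999, 0.001]
wrist_force: [-0.7, -0.1, 0.1]
finger_gap: 0.0849
px [257.2340755  184.41417602] [256.91176471 180.00980392] rect ((433.2027587890625, -358.13201904296875), (59.56975173950195, 126.74113464355469), 84.5571060180664) cam [ 0.322 -0.349  0.506]
[([241, 145], [0.3679, -0.3794]), ([241, 215], [0.4936, -0.3924]), ([273, 215], [0.4987, -0.3345]), ([274, 147], [0.3762, -0.3239])]
```

View pics/w5b.png

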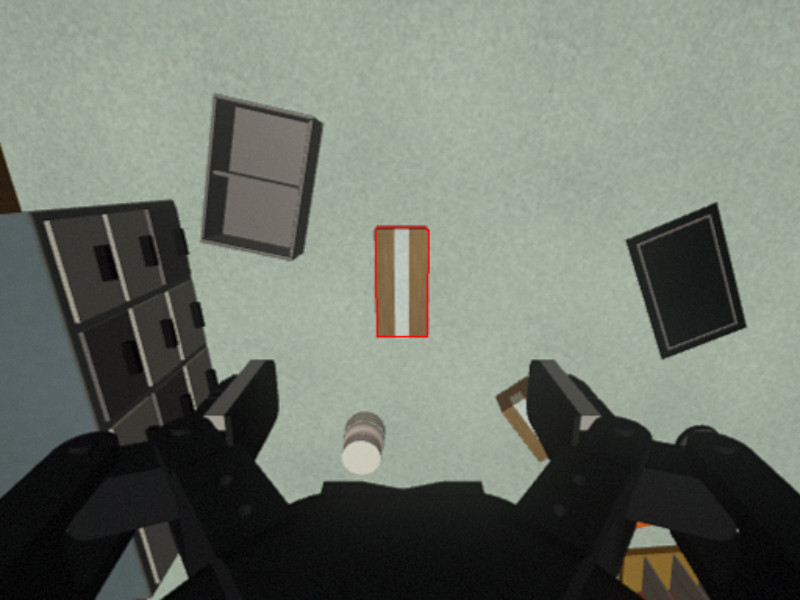

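Run:
```python
from h import *
import pickle
c=cam('wrist')
Q=np.array([ray('',u*.64,v*.64,.001,c)[:2] for u,v in[(627,240),(717,204),(746,326),(663,358)]]);print('mat',Q.round(4).tolist(),Q.mean(0))
plan([.4345,-.358,.15],Rt(174.7));plan([.4345,-.358,.004],Rt(174.7))
```

```text
mat [[0.4151, -0.0844], [0.3817, 0.0189], [0.5389, 0.0722], [0.574, -0.0298]] [ 0.4774212  -0.00577957]
turn(tool) [ 0.0014 -0.0012  0.0039]
shift before turn [-4.600e+01 -2.000e-01  2.129e+02] after [-4.580e+01  2.000e-01  2.129e+02]
turn(tool) [ 0.0014 -0.0012  0.0039]
shift before turn [-46.2  -0.5 358.9] after [-4.580e+01  2.000e-01  3.589e+02]
```

```bash
python3 -m pendant '[{"fingers":85,"delta_pos":[-23,0,15],"angular":[0,0,0.004]},{"fingers":85,"delta_pos":[-23,0,35],"angular":[0,0,0]},{"fingers":85,"delta_pos":[0,0,40],"angular":[0,0,0]},{"fingers":85,"delta_pos":[0,0,40],"angular":[0,0,0]},{"fingers":85,"delta_pos":[0,0,40],"angular":[0,0,0]},{"fingers":85,"delta_pos":[0,0,40],"angular":[0,0,0]},{"fingers":85,"delta_pos":[0,0,40],"angular":[0,0,0]},{"fingers":85,"delta_pos":[0,0,35],"angular":[0,0,0]},{"fingers":85,"delta_pos":[0,0,30],"angular":[0,0,0]},{"fingers":85,"delta_pos":[0,0,20],"angular":[0,0,0]},{"fingers":85,"delta_pos":[0,0,15],"angular":[0,0,0]},{"fingers":85,"delta_pos":[0,0,7],"angular":[0,0,0]}]'
python3 -m pendant '[{"fingers":85,"delta_pos":[0,0,0],"angular":[0,0,0]},{"fingers":50,"delta_pos":[0,0,0],"angular":[0,0,0]},{"fingers":50,"delta_pos":[0,0,0],"angular":[0,0,0]},{"fingers":50,"delta_pos":[0,0,0],"angular":[0,0,0]},{"fingers":50,"delta_pos":[0,0,0],"angular":[0,0,0]},{"fingers":50,"delta_pos":[0,0,0],"angular":[0,0,0]},{"fingers":50,"delta_pos":[0,0,0],"angular":[0,0,0]}]' 30
python3 -m pendant '[{"fingers":50,"delta_pos":[0,0,-10],"angular":[0,0,0]},{"fingers":50,"delta_pos":[0,0,-25],"angular":[0,0,0]},{"fingers":50,"delta_pos":[0,0,-35],"angular":[0,0,0]},{"fingers":50,"delta_pos":[0,0,-35],"angular":[0,0,0]},{"fingers":50,"delta_pos":[0,0,-25],"angular":[0,0,0]}]'
python3 - <<'E'
from h import *
plan([.477,-.0065,.134],Rt(198.8))
cv2.imwrite('pics/w6.png',env.read_camera('wrist'))
E
```

```text
clock: 19.0
tcp_pos: [0.4336, -0.3574, 0.0049]
orientation: [-0.001, 0.046, 0.999, 0.001]
wrist_force: [-0.4, -0.2, -0.4]
finger_gap: 0.0849
clock: 19.7
tcp_pos: [0.4354, -0.3595, 0.0083]
orientation: [0.001, 0.046, 0.999, -0.001]
wrist_force: [0.1, 0.4, 5.5]
finger_gap: 0.0593
clock: 20.2
tcp_pos: [0.4349, -0.359, 0.1396]
orientation: [0.0, 0.046, 0.999, -0.001]
wrist_force: [1.0, -0.3, -3.0]
finger_gap: 0.0597
turn(tool) [-1.600e-03  4.000e-04 -4.199e-01]
shift before turn [ -9.6 354.9   5.1] after [-153.5  320.1    5.6]
```

```bash
python3 -m pendant '[{"fingers":50,"delta_pos":[-1,20,0],"angular":[0,0,0]},{"fingers":50,"delta_pos":[-1,40,0],"angular":[0,0,0]},{"fingers":50,"delta_pos":[-1,40,0],"angular":[0,0,0]},{"fingers":50,"delta_pos":[-1,40,0],"angular":[0,0,0]},{"fingers":50,"delta_pos":[-1,40,0],"angular":[0,0,0]},{"fingers":50,"delta_pos":[-1,40,0],"angular":[0,0,0]},{"fingers":50,"delta_pos":[-1,40,0],"angular":[0,0,0]},{"fingers":50,"delta_pos":[-1,40,0],"angular":[0,0,0]},{"fingers":50,"delta_pos":[-1,35,0],"angular":[0,0,0]},{"fingers":50,"delta_pos":[-1,20,0],"angular":[0,0,0]}]'
python3 -m pendant '[{"fingers":50,"delta_pos":[0,0,0],"angular":[0,0,-0.12]},{"fingers":50,"delta_pos":[0,0,0],"angular":[0,0,-0.12]},{"fingers":50,"delta_pos":[0,0,0],"angular":[0,0,-0.12]},{"fingers":50,"delta_pos":[0,0,0],"angular":[0,0,-0.06]},{"fingers":50,"delta_pos":[0,0,0],"angular":[0,0,0]},{"fingers":50,"delta_pos":[0,0,0],"angular":[0,0,0]}]'
python3 - <<'E'
from h import *
plan([.477,-.0065,.010],Rt(198.8))
E
```

```text
clock: 21.25
tcp_pos: [0.4753, -0.0029, 0.1356]
orientation: [-0.002, 0.045, 0.999, 0.0]
wrist_force: [0.4, -0.1, -2.9]
finger_gap: 0.0596
clock: 21.85
tcp_pos: [0.4762, -0.0057, 0.1361]
orientation: [-0.001, -0.163, 0.987, 0.0]
wrist_force: [0.3, 0.0, -1.8]
finger_gap: 0.0598
turn(tool) [ 0.0007 -0.0021 -0.0011]
shift before turn [ -0.8  -1.1 126.1] after [ -0.5  -1.  126.1]
```

```bash
python3 -m pendant '[{"fingers":50,"delta_pos":[-0.5,-1,20],"angular":[0,-0.002,-0.001]},{"fingers":50,"delta_pos":[0,0,30],"angular":[0,0,0]},{"fingers":50,"delta_pos":[0,0,30],"angular":[0,0,0]},{"fingers":50,"delta_pos":[0,0,20],"angular":[0,0,0]},{"fingers":50,"delta_pos":[0,0,12],"angular":[0,0,0]},{"fingers":50,"delta_pos":[0,0,8],"angular":[0,0,0]},{"fingers":50,"delta_pos":[0,0,4],"angular":[0,0,0]},{"fingers":50,"delta_pos":[0,0,0],"angular":[0,0,0]},{"fingers":50,"delta_pos":[0,0,0],"angular":[0,0,0]}]'
python3 - <<'E'
from h import *
plan([.477,-.0065,.010],Rt(198.8))
E
```

```text
clock: 22.75
tcp_pos: [0.4787, -0.0071, 0.0135]
orientation: [0.001, -0.164, 0.987, -0.0]
wrist_force: [-0.1, 1.0, -2.5]
finger_gap: 0.0597
turn(tool) [-0.0009  0.0025  0.0008]
shift before turn [1.5 1.1 3.5] after [1.5 1.1 3.5]
```

```bash
python3 -m pendant '[{"fingers":50,"delta_pos":[0.5,0.3,2.5],"angular":[0,0,0]},{"fingers":50,"delta_pos":[0,0,0],"angular":[0,0,0]}]'
python3 -m pendant '[{"fingers":50,"delta_pos":[0,0,1],"angular":[0,0,0]},{"fingers":50,"delta_pos":[0,0,0],"angular":[0,0,0]}]'
python3 -m pendant '[{"fingers":50,"delta_pos":[0,0,1],"angular":[0,0,0]},{"fingers":50,"delta_pos":[0,0,0],"angular":[0,0,0]}]'
```

```text
clock: 22.95
tcp_pos: [0.4778, -0.0069, 0.0107]
orientation: [0.001, -0.164, 0.986, -0.0]
wrist_force: [-0.6, 0.0, -2.5]
finger_gap: 0.0597
clock: 23.15
tcp_pos: [0.4777, -0.0069, 0.0095]
orientation: [0.001, -0.164, 0.986, -0.0]
wrist_force: [0.4, 0.1, -2.3]
finger_gap: 0.0593
clock: 23.35
tcp_pos: [0.4776, -0.0069, 0.0084]
orientation: [0.001, -0.164, 0.986, -0.0]
wrist_force: [-0.1, 0.3, -2.5]
finger_gap: 0.0595
```

```bash
for i in 1 2 3; do python3 -m pendant '[{"fingers":50,"delta_pos":[0,0,0.8],"angular":[0,0,0]},{"fingers":50,"delta_pos":[0,0,0],"angular":[0,0,0]}]' | sed -n '2p;4p'; done
```

```text
tcp_pos: [0.4777, -0.0069, 0.0082]
wrist_force: [-2.9, 0.5, 4.8]
tcp_pos: [0.4777, -0.0069, 0.0082]
wrist_force: [-4.3, 0.9, 12.9]
tcp_pos: [0.4777, -0.0069, 0.0082]
wrist_force: [-7.5, 1.5, 20.7]
```

```bash
python3 -m pendant '[{"fingers":50,"delta_pos":[0,0,-1.7],"angular":[0,0,0]},{"fingers":50,"delta_pos":[0,0,0],"angular":[0,0,0]},{"fingers":70,"delta_pos":[0,0,0],"angular":[0,0,0]},{"fingers":85,"delta_pos":[0,0,0],"angular":[0,0,0]},{"fingers":85,"delta_pos":[0,0,0],"angular":[0,0,0]},{"fingers":85,"delta_pos":[0,0,-5],"angular":[0,0,0]},{"fingers":85,"delta_pos":[0,0,-25],"angular":[0,0,0]},{"fingers":85,"delta_pos":[0,0,-40],"angular":[0,0,0]},{"fingers":85,"delta_pos":[0,0,-40],"angular":[0,0,0]},{"fingers":85,"delta_pos":[12,0,-45],"angular":[0,0,0]},{"fingers":85,"delta_pos":[12,0,-45],"angular":[0,0,0]},{"fingers":85,"delta_pos":[12,0,-45],"angular":[0,0,0]}]'
python3 -m pendant '[{"fingers":85,"delta_pos":[12,0,-45],"angular":[0,0,0]},{"fingers":85,"delta_pos":[0,0,-45],"angular":[0,0,0]},{"fingers":85,"delta_pos":[0,0,-15],"angular":[0,0,0]},{"fingers":85,"delta_pos":[0,0,0],"angular":[0,0,0]},{"fingers":85,"delta_pos":[0,0,0],"angular":[0,0,0]}]'
python3 look.py w7 .477 -.0065 .046
python3 - <<'E'
from h import *
c=cam('wrist');im=cv2.imread('pics/w7.png')
q=proj('',[.477,-.0065,0],c).astype(int);x0,y0=q-60
sub=im[y0:y0+120,x0:x0+120]
cv2.imwrite('pics/w7c.png',cv2.resize(sub,(600,600),interpolation=cv2.INTER_CUBIC))
d=im.astype(int);m=(im.max(2)<75)|(d[...,2]-d[...,0]>22);m=m.astype(np.uint8)
w=np.zeros_like(m);w[y0:y0+120,x0:x0+120]=m[y0:y0+120,x0:x0+120];w=cv2.morphologyEx(w,cv2.MORPH_CLOSE,np.ones((9,9)))
cs=cv2.findContours(w,0,1)[0];k=min(cs,key=lambda k:np.linalg.norm(k[:,0].mean(0)-q)+(1e3 if len(k)<20 else 0))
P=np.array([ray('',*u,.001,c)[:2] for u in k[:,0]]).astype(np.float32)*1000;print('mat',cv2.minAreaRect(P),x0,y0)
E
```

```text
clock: 25.15
tcp_pos: [0.4424, -0.0186, 0.2548]
orientation: [0.001, -0.164, 0.986, -0.0]
wrist_force: [1.8, -0.8, -0.1]
finger_gap: 0.0849
clock: 25.65
tcp_pos: [0.4316, -0.0225, 0.3573]
orientation: [0.001, -0.164, 0.986, -0.0]
wrist_force: [0.3, -0.2, 0.1]
finger_gap: 0.0851
px [257.49713932 183.55076363] [257.04878049 181.67317073] rect ((476.0466613769531, -7.924324035644531), (127.52220153808594, 60.626277923583984), 19.248538970947266) cam [ 0.367 -0.044  0.5  ]
[([242, 146], [0.4239, -0.0521]), ([239, 149], [0.4303, -0.0553]), ([241, 217], [0.5455, -0.0145]), ([273, 217], [0.5268, 0.0401]), ([274, 148], [0.4097, -0.0002])]
mat ((476.31170654296875, -6.6335296630859375), (167.18301391601562, 108.41571044921875), 18.85053253173828) 197 118
```

View pics/w7c.png

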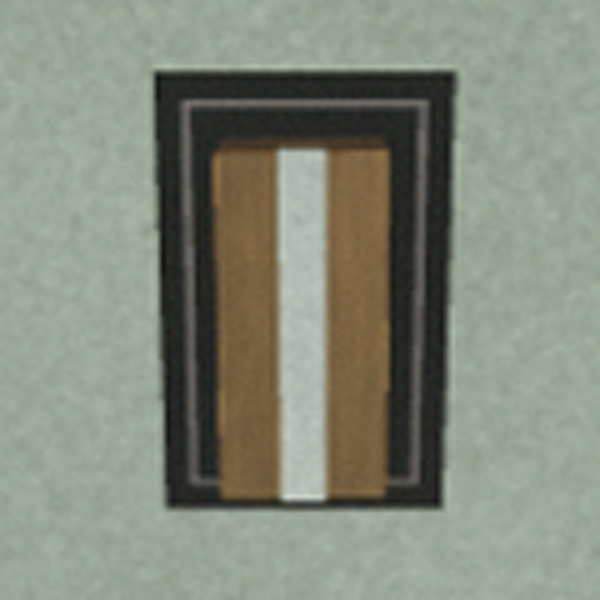

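The carton lies square and centred on the mat, with about 1 mm difference in centre and 0.4° in yaw. Next is the small carton.

Run:
```python
from h import *
plan([.594,-.229,.357],Rt(210.5))
```

```text
turn(tool) [ 6.000e-04  2.000e-04 -2.031e-01]
shift before turn [ -87.3 -248.2   -0.7] after [ -35.4 -260.7   -0.5]
```

```bash
python3 -m pendant '[{"fingers":85,"delta_pos":[-7,-20,0],"angular":[0,0,0]},{"fingers":85,"delta_pos":[-14,-40,0],"angular":[0,0,0]},{"fingers":85,"delta_pos":[-14,-40,0],"angular":[0,0,0]},{"fingers":85,"delta_pos":[-14,-40,0],"angular":[0,0,0]},{"fingers":85,"delta_pos":[-14,-40,0],"angular":[0,0,0]},{"fingers":85,"delta_pos":[-14,-40,0],"angular":[0,0,0]},{"fingers":85,"delta_pos":[-10,-28,0],"angular":[0,0,0]},{"fingers":85,"delta_pos":[0,0,0],"angular":[0,0,-0.1]},{"fingers":85,"delta_pos":[0,0,0],"angular":[0,0,-0.103]},{"fingers":85,"delta_pos":[0,0,0],"angular":[0,0,0]},{"fingers":85,"delta_pos":[0,0,0],"angular":[0,0,0]}]'
python3 look.py w8 .637 -.204 .042
python3 - <<'E'
from h import *
s=env.get_state()
for x in (0,):plan([.637,-.204,.006],Rt(210.5))
E
```

```text
clock: 26.8
tcp_pos: [0.5941, -0.2296, 0.3564]
orientation: [0.0, -0.262, 0.965, 0.001]
wrist_force: [0.6, 0.3, 0.7]
finger_gap: 0.085
px [257.11439299 184.34542471] [257.61290323 181.04516129] rect ((632.0078125, -205.61959838867188), (93.80738830566406, 49.901580810546875), 31.421451568603516) cam [ 0.536 -0.264  0.499]
[([244, 155], [0.6037, -0.2493]), ([245, 207], [0.6842, -0.2016]), ([272, 206], [0.6581, -0.1607]), ([271, 157], [0.5835, -0.2079])]
turn(tool) [ 0.0005  0.0007 -0.0023]
shift before turn [-49.6  -0.  350.9] after [-49.9   0.  350.9]
```

Run:
```python
from h import *
plan([.6335,-.2043,.014],Rt(211.4))
```

```text
turn(tool) [ 0.0005  0.0007 -0.018 ]
shift before turn [-46.4   1.5 342.9] after [-46.7   0.8 342.9]
```

```bash
python3 -m pendant '[{"fingers":85,"delta_pos":[-23,0.8,15],"angular":[0,0,0]},{"fingers":85,"delta_pos":[-23.4,0.7,35],"angular":[0,0,-0.018]},{"fingers":85,"delta_pos":[0,0,40],"angular":[0,0,0]},{"fingers":85,"delta_pos":[0,0,40],"angular":[0,0,0]},{"fingers":85,"delta_pos":[0,0,40],"angular":[0,0,0]},{"fingers":85,"delta_pos":[0,0,40],"angular":[0,0,0]},{"fingers":85,"delta_pos":[0,0,38],"angular":[0,0,0]},{"fingers":85,"delta_pos":[0,0,35],"angular":[0,0,0]},{"fingers":85,"delta_pos":[0,0,25],"angular":[0,0,0]},{"fingers":85,"delta_pos":[0,0,20],"angular":[0,0,0]},{"fingers":85,"delta_pos":[0,0,10],"angular":[0,0,0]},{"fingers":85,"delta_pos":[0,0,5],"angular":[0,0,0]}]'
python3 -m pendant '[{"fingers":85,"delta_pos":[0,0,0],"angular":[0,0,0]},{"fingers":40,"delta_pos":[0,0,0],"angular":[0,0,0]},{"fingers":40,"delta_pos":[0,0,0],"angular":[0,0,0]},{"fingers":40,"delta_pos":[0,0,0],"angular":[0,0,0]},{"fingers":40,"delta_pos":[0,0,0],"angular":[0,0,0]},{"fingers":40,"delta_pos":[0,0,0],"angular":[0,0,0]},{"fingers":40,"delta_pos":[0,0,0],"angular":[0,0,0]}]' 30
python3 -m pendant '[{"fingers":40,"delta_pos":[0,0,-10],"angular":[0,0,0]},{"fingers":40,"delta_pos":[0,0,-25],"angular":[0,0,0]},{"fingers":40,"delta_pos":[0,0,-35],"angular":[0,0,0]},{"fingers":40,"delta_pos":[0,0,-35],"angular":[0,0,0]},{"fingers":40,"delta_pos":[0,0,-25],"angular":[0,0,0]}]'
python3 - <<'E'
from h import *
plan([.477,-.0073,.147],Rt(199))
E
```

```text
clock: 28.05
tcp_pos: [0.6334, -0.2038, 0.0141]
orientation: [0.0, -0.271, 0.962, 0.0]
wrist_force: [0.7, 0.8, 0.2]
finger_gap: 0.0845
clock: 28.75
tcp_pos: [0.6349, -0.2046, 0.0164]
orientation: [0.002, -0.272, 0.962, -0.001]
wrist_force: [-0.5, 0.1, 6.2]
finger_gap: 0.0498
clock: 29.25
tcp_pos: [0.634, -0.2043, 0.1477]
orientation: [0.001, -0.272, 0.962, -0.001]
wrist_force: [0.2, -0.4, -0.1]
finger_gap: 0.0495
turn(tool) [-0.0018  0.0027  0.2186]
shift before turn [3.09e+01 2.50e+02 1.00e-01] after [ 84.3 237.4   0.7]
```

```bash
python3 -m pendant '[{"fingers":40,"delta_pos":[3,20,0],"angular":[0,0,0]},{"fingers":40,"delta_pos":[5,40,0],"angular":[0,0,0]},{"fingers":40,"delta_pos":[5,40,0],"angular":[0,0,0]},{"fingers":40,"delta_pos":[5,40,0],"angular":[0,0,0]},{"fingers":40,"delta_pos":[5,40,0],"angular":[0,0,0]},{"fingers":40,"delta_pos":[5,40,0],"angular":[0,0,0]},{"fingers":40,"delta_pos":[3,30,0],"angular":[0,0,0]},{"fingers":40,"delta_pos":[0,0,0],"angular":[0,0,0.11]},{"fingers":40,"delta_pos":[0,0,0],"angular":[0,0,0.108]},{"fingers":40,"delta_pos":[0,0,0],"angular":[0,0,0]},{"fingers":40,"delta_pos":[0,0,0],"angular":[0,0,0]}]'
python3 - <<'E'
from h import *
plan([.477,-.0073,.070],Rt(199))
im=env.read_camera('scene');cv2.imwrite('pics/s3.png',cv2.resize(im[100:280,140:380],(800,600)))
E
```

```text
clock: 30.35
tcp_pos: [0.4765, -0.0073, 0.1449]
orientation: [0.001, -0.167, 0.986, -0.0]
wrist_force: [-0.4, -0.2, -1.6]
finger_gap: 0.0497
turn(tool) [-0.0003  0.0016  0.0031]
shift before turn [-0.4 -0.2 74.9] after [-0.5 -0.2 74.9]
```

```bash
python3 -m pendant '[{"fingers":40,"delta_pos":[-0.4,-0.2,20],"angular":[0,0,0.003]},{"fingers":40,"delta_pos":[0,0,25],"angular":[0,0,0]},{"fingers":40,"delta_pos":[0,0,17],"angular":[0,0,0]},{"fingers":40,"delta_pos":[0,0,10],"angular":[0,0,0]},{"fingers":40,"delta_pos":[0,0,3],"angular":[0,0,0]},{"fingers":40,"delta_pos":[0,0,3],"angular":[0,0,0]},{"fingers":40,"delta_pos":[0,0,0],"angular":[0,0,0]}]'
for i in 1 2 3; do python3 -m pendant '[{"fingers":40,"delta_pos":[0,0,0.8],"angular":[0,0,0]},{"fingers":40,"delta_pos":[0,0,0],"angular":[0,0,0]}]' | sed -n '2p;4p'; done
python3 - <<'E'
from h import *
plan([.477,-.0073,.062],Rt(199))
E
```

```text
clock: 31.1
tcp_pos: [0.4776, -0.0075, 0.0671]
orientation: [0.001, -0.164, 0.986, -0.0]
wrist_force: [-0.2, 0.2, -1.3]
finger_gap: 0.0493
tcp_pos: [0.4776, -0.0074, 0.0665]
wrist_force: [-0.2, -0.1, -1.3]
tcp_pos: [0.4773, -0.0073, 0.0653]
wrist_force: [0.3, 0.6, -0.8]
tcp_pos: [0.4771, -0.0073, 0.0643]
wrist_force: [0.3, -0.0, 0.1]
turn(tool) [-0.0004  0.0016 -0.0024]
shift before turn [0.1 0.  2.3] after [0.1 0.  2.3]
```

```bash
for i in 1 2 3; do python3 -m pendant '[{"fingers":40,"delta_pos":[0,0,0.6],"angular":[0,0,0]},{"fingers":40,"delta_pos":[0,0,0],"angular":[0,0,0]}]' | sed -n '2p;4p'; done
```

```text
tcp_pos: [0.4771, -0.0073, 0.0637]
wrist_force: [-0.3, -1.1, -1.5]
tcp_pos: [0.4771, -0.0073, 0.0631]
wrist_force: [0.7, -0.0, -1.2]
tcp_pos: [0.4771, -0.0073, 0.0625]
wrist_force: [0.4, -0.6, -1.4]
```

```bash
for i in 1 2; do python3 -m pendant '[{"fingers":40,"delta_pos":[0,0,0.5],"angular":[0,0,0]},{"fingers":40,"delta_pos":[0,0,0],"angular":[0,0,0]}]' | sed -n '2p;4p'; done
```

```text
tcp_pos: [0.4772, -0.0073, 0.0623]
wrist_force: [-1.6, -0.1, 3.4]
tcp_pos: [0.4772, -0.0073, 0.0623]
wrist_force: [-3.6, 0.2, 7.8]
```

```bash
python3 -m pendant '[{"fingers":40,"delta_pos":[0,0,-0.6],"angular":[0,0,0]},{"fingers":40,"delta_pos":[0,0,0],"angular":[0,0,0]},{"fingers":65,"delta_pos":[0,0,0],"angular":[0,0,0]},{"fingers":75,"delta_pos":[0,0,0],"angular":[0,0,0]},{"fingers":75,"delta_pos":[0,0,0],"angular":[0,0,0]},{"fingers":75,"delta_pos":[0,0,-5],"angular":[0,0,0]},{"fingers":75,"delta_pos":[0,0,-25],"angular":[0,0,0]},{"fingers":75,"delta_pos":[0,0,-40],"angular":[0,0,0]},{"fingers":75,"delta_pos":[0,0,-40],"angular":[0,0,0]},{"fingers":85,"delta_pos":[12,0,-45],"angular":[0,0,0]},{"fingers":85,"delta_pos":[12,0,-45],"angular":[0,0,0]},{"fingers":85,"delta_pos":[12,0,-45],"angular":[0,0,0]}]'
python3 -m pendant '[{"fingers":85,"delta_pos":[12,0,-45],"angular":[0,0,0]},{"fingers":85,"delta_pos":[0,0,-20],"angular":[0,0,0]},{"fingers":85,"delta_pos":[0,0,0],"angular":[0,0,0]},{"fingers":85,"delta_pos":[0,0,0],"angular":[0,0,0]}]'
python3 look.py w9 .477 -.0073 .088
python3 - <<'E'
from h import *
im=cv2.imread('pics/w9.png');c=cam('wrist')
# tape strip = bright low-saturation inside brown outline, small carton top
q=proj('',[.477,-.0073,.088],c).astype(int);hsv=cv2.cvtColor(im,cv2.COLOR_BGR2HSV)
x0,y0=q-[60,70]; w=im[y0:y0+150,x0:x0+120].astype(int)
print(q); 
r=q[1]
for rr in (r-15,r,r+15):
    row=im[rr,q[0]-45:q[0]+46].astype(int); print(rr,(row[:,2]-row[:,0]).tolist())
col=im[q[1]-60:q[1]+75,q[0]+9].astype(int); print(col.max(1).tolist())
E
```

```text
clock: 33.9
tcp_pos: [0.4419, -0.019, 0.3093]
orientation: [0.001, -0.164, 0.986, -0.0]
wrist_force: [0.6, -0.4, -0.3]
finger_gap: 0.0848
clock: 34.3
tcp_pos: [0.4314, -0.0229, 0.3721]
orientation: [0.001, -0.164, 0.986, -0.0]
wrist_force: [0.7, 0.2, -0.7]
finger_gap: 0.0851
px [257.36601751 187.56148569] [257.23115578 179.67336683] rect ((466.128173828125, -11.276653289794922), (116.03926086425781, 55.346187591552734), 19.22389793395996) cam [ 0.367 -0.045  0.515]
[([242, 145], [0.4191, -0.0527]), ([241, 212], [0.5263, -0.0196]), ([273, 214], [0.5123, 0.0327]), ([274, 147], [0.4058, -0.0039])]
[257 188]
173 [2, 4, 2, 2, 2, 3, 1, 3, 1, 4, 2, 4, 4, 5, 3, 4, 1, 2, 1, 2, 3, 0, 5, 7, 9, -1, 3, -1, 18, 40, 44, 55, 55, 50, 51, 54, 54, 52, 54, 57, 32, 5, -1, 1, 1, 1, 0, -1, -1, -3, 7, 57, 57, 51, 52, 53, 51, 52, 50, 53, 50, 58, 58, -4, 2, 1, 2, 6, 8, 5, 1, 3, 3, 0, 1, 3, 4, 3, 4, 4, 4, 2, 2, 6, 3, 6, 3, 4, 3, 3, 4]
188 [1, 4, 6, 3, 3, 3, 5, 4, 2, 2, 2, 7, 2, 3, 2, 3, 3, 5, 4, 3, 3, 3, -1, 6, 9, -1, 1, 0, 4, 31, 60, 64, 51, 53, 54, 57, 59, 56, 58, 57, 35, 6, 1, -1, 1, -1, -1, 1, 0, -2, 6, 59
[... 393 characters left out ...]
5, 5, 4, 2, 4, 3, 4, 4, 2, 4, 5, 3, 2, 4, 3]
[165, 159, 167, 117, 52, 35, 41, 38, 32, 104, 100, 52, 36, 39, 41, 42, 48, 69, 68, 104, 123, 127, 126, 124, 125, 126, 125, 128, 103, 75, 66, 72, 86, 110, 114, 112, 111, 113, 111, 114, 113, 109, 108, 107, 109, 113, 110, 113, 114, 115, 112, 111, 110, 111, 108, 107, 110, 106, 105, 106, 112, 108, 111, 111, 111, 114, 113, 115, 118, 118, 118, 118, 113, 121, 120, 118, 116, 114, 112, 113, 112, 115, 117, 115, 118, 117, 89, 44, 48, 159, 165, 162, 161, 164, 163, 167, 161, 165, 165, 168, 163, 166, 168, 168, 167, 166, 172, 175, 173, 168, 169, 165, 165, 167, 168, 168, 161, 164, 172, 164, 165, 169, 168, 167, 168, 169, 170, 171, 170, 168, 161, 158, 163, 166, 168]
```

Run:
```python
from h import *
c=cam('wrist');u=np.array([np.cos(np.radians(18.9)),np.sin(np.radians(18.9))]);v=np.array([-u[1],u[0]])
m=np.array([.4765,-.0066])
def f(x,y,z):
    d=ray('',x,y,z,c)[:2]-m; return (1000*d@u).round(1),(1000*d@v).round(1)
print('small near',f(257.5,160.3,.088),'far',f(257.5,213.9,.088))
print('large near top',f(257.5,146.7,.046),'mat near',f(257.5,130.8,.001),'mat far',f(257.5,216.3,.001))
print('tape top',f(257.5,173,.088),f(257.7,203,.088))
im=cv2.imread('pics/w9.png')
for r in(150,152,175,190,205): print(r,im[r,234:282].max(1).tolist())
# bottle & nest check in scene/side vs before
for n in('scene','side'):
    im=env.read_camera(n);cv2.imwrite(f'pics/{n}_end.png',im)
    o=cv2.imread(f'pics/{n}0.png')
    B=[.565,.2685]
    V=cam(n)[1];o3=-V[:3,:3].T@V[:3,3];d=np.array(B)-o3[:2];d/=np.linalg.norm(d);nrm=np.array([-d[1],d[0]])
    L,R_=[proj(n,[*(B+s*.037*nrm),.08]) for s in(1,-1)];
    front=proj(n,[*(B-.037*d),0]);print(n,'expected edges @z.08',L,R_,'front bottom',front)
    r=int(round((L[1]+R_[1])/2)); a=int(min(L[0],R_[0]))-8;b=int(max(L[0],R_[0]))+9
    row=im[r,a:b].astype(int);print(r,a,(row[:,2]-row[:,1]).tolist())
    x=int(round(front[0]));col=im[int(front[1])-8:int(front[1])+9,x].astype(int);print(int(front[1])-8,(col[:,2]-col[:,1]).tolist())
    # changes elsewhere
    df=cv2.absdiff(cv2.GaussianBlur(o,(5,5),0),cv2.GaussianBlur(im,(5,5),0)).max(2)>25
    for k in cv2.findContours(df.astype(np.uint8),0,1)[0]:
        if cv2.contourArea(k)>15: print('  changed',cv2.boundingRect(k))
```

```text
small near (np.float64(-45.9), np.float64(-0.0)) far (np.float64(45.1), np.float64(-0.1))
large near top (np.float64(-62.6), np.float64(0.0)) mat near (np.float64(-87.0), np.float64(0.1)) mat far (np.float64(83.3), np.float64(0.1))
tape top (np.float64(-25.2), np.float64(-0.0)) (np.float64(25.8), np.float64(0.3))
150 [74, 104, 58, 41, 42, 37, 76, 122, 113, 112, 112, 115, 115, 118, 112, 114, 121, 117, 128, 156, 183, 184, 183, 178, 180, 180, 178, 175, 151, 121, 121, 124, 126, 121, 125, 124, 120, 123, 129, 129, 104, 32, 39, 36, 39, 45, 85, 100]
152 [72, 102, 54, 36, 38, 33, 74, 123, 115, 111, 113, 115, 116, 116, 116, 115, 121, 115, 128, 161, 186, 178, 184, 187, 185, 174, 179, 177, 153, 118, 121, 126, 125, 127, 127, 125, 126, 127, 128, 130, 104, 32, 40, 39, 38, 51, 87, 94]
175 [48, 87, 94, 36, 34, 36, 57, 84, 95, 115, 117, 109, 112, 116, 116, 113, 113, 115, 129, 168, 185, 187, 187, 184, 191, 189, 187, 188, 164, 112, 116, 111, 113, 116, 112, 110, 110, 113, 107, 112, 117, 31, 38, 35, 34, 70, 94, 55]
190 [39, 76, 92, 41, 35, 40, 39, 77, 128, 127, 117, 115, 114, 118, 124, 120, 118, 121, 130,
[... 1446 characters left out ...]
e expected edges @z.08 [195.51929511 126.34398169] [219.4358358  123.92479188] front bottom [210.86127478 152.99536956]
125 187 [-7, -9, -7, -6, -5, -8, -8, -9, 6, 2, 3, 3, 3, 5, 4, 4, 5, 4, 4, 2, 4, 4, 5, 5, 6, 1, 4, 1, 4, 5, 5, 7, -2, -6, -6, -7, -6, -5, -6, -7, -7]
144 [10, 9, 10, 8, 8, 9, 7, 7, -1, -6, -8, -6, -7, -9, -6, -6, -9]
  changed (219, 314, 68, 42)
  changed (216, 298, 63, 30)
  changed (305, 221, 7, 8)
  changed (282, 217, 39, 43)
  changed (192, 163, 17, 9)
  changed (185, 132, 53, 95)
  changed (0, 109, 33, 120)
  changed (193, 106, 27, 30)
  changed (197, 104, 12, 6)
  changed (196, 80, 28, 25)
  changed (179, 73, 13, 19)
  changed (27, 4, 44, 65)
  changed (135, 0, 64, 76)
```

Run:
```python
from h import *
import pickle
p=pickle.load(open('w4.pkl','rb'));c=(p,np.array(p['view']));im=cv2.imread('pics/w4.png').astype(int)
p1=pickle.load(open('w1.pkl','rb'));c1=(p1,np.array(p1['view']))
# wall ends inner-bottom/inner-top measured in w1 -> projected to w4
g=lambda x,y,z: ray('',210+(x-4)/9.412,25+(y-4)/9.418,z,c1)
for x,y,z in((135,490,0),(722,405,0),(122,468,.026),(728,380,.026)): print('wall end exp',proj('',g(x,y,z),c).round(1))
for B in ([.565,.2685],[.563,.267],[.5625,.271]):
    o=-c[1][:3,:3].T@c[1][:3,3];d=np.array(B)-o[:2];d/=np.linalg.norm(d);n=np.array([-d[1],d[0]])
    print(B,'front',proj('',[*(B-.037*d),0],c).round(1),[ [proj('',[*(B+s*.037*n),z],c).round(1).tolist() for s in(1,-1)] for z in(.02,.06)])
for r in range(62,90,2): print(r,(im[r,212:290,2]-im[r,212:290,1]).tolist())
```

```text
wall end exp [222.2  70.4]
wall end exp [282.3  59.1]
wall end exp [220.9  67.7]
wall end exp [282.8  56. ]
[0.565, 0.2685] front [253.2  85.7] [[[230.7, 63.4], [272.8, 60.6]], [[228.5, 58.8], [274.4, 55.6]]]
[0.563, 0.267] front [252.8  86.8] [[[230.0, 65.1], [272.0, 61.5]], [[227.7, 60.6], [273.5, 56.6]]]
[0.5625, 0.271] front [252.2  84.8] [[[228.9, 63.3], [270.9, 58.9]], [[226.6, 58.6], [272.3, 53.8]]]
62 [-11, -12, -12, -13, -15, -10, -13, -12, -10, -7, -6, -7, -6, -1, 2, -1, 2, 11, 9, 7, 9, 9, 9, 11, 13, 15, 14, 14, 16, 16, 14, 15, 15, 16, 15, 16, 15, 15, 16, 13, 15, 15, 15, 13, 13, 17, 15, 15, 14, 15, 15, 13, 12, 10, 9, 6, 9, 8, 5, 7, 4, -2, -11, -13, -11, -10, -10, -12, -11, -12, -12, -13, -12, -10, -11, -11, -13, -14]
64 [-11, -13, -13, -12, -12, -13, -11, -9, -6, -8, -8, -6, 4, 3, -6, -11, -7, 1, 10, 8, 10, 8, 10, 10, 9, 9, 14, 12, 15, 16, 14, 17, 15, 15, 14, 14, 13, 14, 15, 14, 14, 13, 14, 15, 15, 13, 12, 14, 13, 12, 8, 9, 9, 7, 7, 6, 6, 4, 5, 5, 1, -7, -12, -10, -10, -11, -13, -14, -12, -11, -12, -12, -12, -13, -11, -14, -13, -10]
66 [-13, -10, -12, -12, -11, -12, -10, -6
[... 3371 characters left out ...]
-13, -12, -12, -13, -11, -11, -11, -15, -12, -13, -12, -10, -10, -14, -11, -11, -12, -11, -14, -14, -11, -11, -12, -9, -11, -12, -12, -12, -13, -11, -13, -11, -12, -10, -13, -13, -12, -13, -11, -11, -12, -10, -11, -12, -12, -10, -12, -14, -12, -11, -12, -14, -11, -12, -12, -13, -12, -12, -11, -12, -11, -12]
88 [-11, -11, -11, -12, -12, -12, -12, -13, -10, -11, -12, -13, -11, -13, -12, -11, -12, -12, -12, -12, -12, -12, -11, -11, -10, -12, -13, -11, -10, -13, -12, -15, -11, -9, -11, -11, -10, -11, -10, -12, -12, -14, -14, -13, -11, -12, -12, -12, -11, -12, -11, -13, -11, -12, -12, -12, -11, -11, -11, -13, -12, -13, -13, -13, -11, -12, -14, -11, -11, -12, -12, -14, -10, -13, -11, -9, -11, -10]
```

```bash
python3 -c "
from workcell import env
print(env.hand_in(), env.get_state()['clock'])"
```

```text
the job is handed in; nothing more can be done
the job is handed in; nothing more can be done
```

The job is done and handed in, with the robot clock at about 34.5 s of the 72 s allowed.

I slid the bottle to the corner stop with the tilted fingertips, about 20 mm above the bench. I finished with closed fingers until it seated at about 17 N. I then put the larger carton on the mat and stacked the smaller one on it.

What the last checks showed:
- **Bottle:** it is upright. In the scene, side and wrist pictures it lies within about 1–2 mm of the measured nest point, which is about as fine as they can show. The push force direction fits contact with both walls. I did not do a second push to confirm wall contact.
- **First bottle estimate disagreed:** it came out 3.5 mm off. I put that down to the bottle's base looking tilted in the wrist picture, which I worked out roughly rather than re-measured.
- **Larger carton:** about 1 mm from the mat centre and about 0.4° off its axis.
- **Smaller carton:** within about 0.5 mm of the mat centre, both lengthwise and sideways, with its tape parallel to the mat to well under 1°.
- **Rest of the bench:** comparing before and after pictures, only the bottle, the cartons, the mat area and the arm had changed.
- **Limits:** the highest wrist force I read was about 21 N, against the 120 N limit.

The picture limit ran out before the final placing, so the checks on the smaller carton and the final bench state are by measurement only.

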